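Load a filter cartridge into its bay

ROBOT

A 6-joint arm with a two-finger parallel gripper is mounted at the origin on the work surface. World frame = base frame: x ahead of the robot, y to its left, z up, the work surface at z = 0. Lengths are in m, angles in rad, forces in N, time in s.
With the tool pointing down it reaches from about 0.3 to 0.775 m from the base axis. Payload 14.6 kg.
Tool frame: the origin (TCP) lies at the very end of the fingers, on their centre line; the grasp point (between the pads) lies 19 mm behind it; x points along the fingers, y is the direction in which the jaws open and shut, and the axes are right-handed (so a half turn about x gives the same grasp; the last joint's range is limited). The gripper opens to 94 mm and grips with 3 to 60 N. Pads are 16 mm wide; open, the fingers measure 119 mm over their backs; the gripper's body (75 mm by 177 mm) begins 78 mm behind the grasp point.
Start: joints at [1.182, 0.3, 1.521, -0, 1.321, -0.067], TCP at [0.174, 0.522, 0.205] pointing down, gripper open.
Joint ranges: [-3.03, 3.03], [-0.79, 2.21], [0.23, 2.52], [-1.04, 4.18], [0, 3.07], [-2.55, 2.55]. Speed limits (rad/s): [2.22, 2.22, 2.57, 3.14, 3.14, 3.14].

INTERFACE

Orientations are given as [roll, pitch, yaw] about the fixed x, y, z axes, in that order (R = Rz(yaw) Ry(pitch) Rx(roll)).
In Python, from station import ctrl, viewer, hand_in gives the robot as it stands. The module is installed in compiled form; this text tells all that it offers.
- The arm moves only by the tool play_rows, never from a script. Its argument "deltas" is a list that holds one entry, the list of rows, each a list of 7 numbers: the shift along the tool's x, y, z in mm, then the turn, a rotation vector about the tool's x, y, z in rad, then the finger opening in mm, from 0 to 94. In form: [[[dx, dy, dz, ax, ay, az, gripper], ...]]. A call has 1 to 10 rows; each row shifts and turns the commanded pose from where the row before left it, along the tool's axes as they then stand; what a row does not reach is not made up. A row lasts 1/10 s, in which the tool goes at most 50 mm and 8.59 degrees, less where a joint would pass 70% of its speed; a pose out of reach is approached as far as the arm can. A call with a gripper value outside its range is refused whole. The fingers move at their own pace and stop on an object; "grip_force" is the grip in N (left out, the last holds). Time passes only in rows, so rows that do not move let the fingers close. It gives the time, the measured TCP pose, the force and the opening at its end, in the units of the state.
- ctrl.get_obs(): the state, without advancing time (a new reading comes with each control period).
- viewer.camera(name): name is "scene" or "top" or "wrist"; returns a dict with "img" (480x640x3 uint8, red, green, blue), "fx", "fy", "cx", "cy" (pixels), "rvec" (rotation vector, rad) and "tvec" (3), from world to camera coordinates, as OpenCV has them. Camera axes: x right, y down, z forward; pixel columns grow to the right and rows downward; lengths in m; the calibration is good to about 2 mm. A picture is of the moment at which its call begins. There is no depth.
- hand_in(): hands the job in, once; it reports no verdict.
The state is a dict: "time_s": time; "qpos": joint angles; "joint_vel": joint speeds; "tau": joint torques, N m; "ee_pos": TCP position; "eef_rot": TCP orientation; "force": force on the tool from outside, world axes, zero at the start; "moment": the same for the moment, N m; "grip_width": finger opening in m.
Only numpy, scipy, OpenCV 4.12 (cv2) and the standard library are available. Lean on these libraries where they do the work, as an engineer would, in place of code of your own. Each camera call takes 0.05 s, during which the arm holds its last target.

TASK

Load the filter cartridge into the bay of the extraction unit: first lift the wedge chock out of its way and lay it in the white tray. Then roll the cartridge along the bench, never lifting it, under the rail and through the spring gate until it lies square on the home mark against the back stops. Draw the tool out so that the gate falls shut behind the cartridge; leave the wash bottle, the jar and the beaker where they are.

Things in the scene. Friction and masses are not known exactly. Their poses are not given: they have to be found in the camera images.
- home (a point): home mark in the bay of the extraction unit, between two short white lines on the bench: where the centre of the cartridge must finally lie, 35 mm above the bench. Its x axis is the direction of rolling into the bay (away from the robot, turned with the bay), y across the bay to the left, z up. The bay is a white frame, open in front, at the back and above
- mouth (a point): middle of the bay's mouth, on the bench, 95 mm before home. Axes as home. From here two white cheeks 140 mm long, 215 mm high, run into the bay, inner faces 105 mm left and right; before them flared wings 70 mm high reach 40 mm out towards the robot, to 132 mm left and right. Outside the cheeks a glass funnel 96 mm wide, up to 400 mm high, stands in the rack each side, 182 mm left and right
- front_rail (a point): middle of the underside of the white front rail, 215 mm above the bench, 62 mm before home. Axes as home; rail 16 mm (x) by 530 (y) by 18 (z). A second one, the rear rail, lies 72 mm farther in at the same height. An upright gripper cannot follow the cartridge in under them; a tool tilted about 45 degrees, its body leaning back to the robot, can
- back_stops (a point): top of the two steel back stops (this point is midway between them, 45 mm above the bench), on the plane of their faces, 35.5 mm beyond home; the stops stand 50 mm left and right of it, 30 mm wide
- gate (a joint): spring gate: clear plastic flap 150 mm wide with a dark lower edge, on a hinge rod across the bay 84 mm before home, 180 mm above the bench; it hangs to 56 mm above the bench. 0 = shut (straight down), positive = swung into the bay, to 1.5 rad; it cannot swing outward. A weak spring shuts it (under 2 N at its edge); the rolling cartridge or the fingers push it open
- gate_edge (a point): middle of the gate's lower edge, 124 mm from its hinge
- cartridge_center (a point): centre of the filter cartridge: smooth white cylinder with grey end caps, 70 mm in diameter, 150 mm long (plus a 10 mm nipple at each end), about 0.6 kg, lying before the bay, roughly square to it, centre 35 mm above the bench. y axis = the cylinder's axis; x and z turn as it rolls. Friction about 0.3; let go, it coasts 10 to 40 mm. Pushed a little above mid-height it rolls; near the top it jams
- chock_heel (a point): middle of the tall heel of the light wooden wedge chock between cartridge and bay, 22 mm above its underside. Chock 60 mm long (x axis), 40 wide (y), 42 high at the heel, 0.12 kg. Heel 26 mm long, upright sides 40 mm apart to grasp; the thin toe's end lies 47 mm from this point towards -x, 5 to 15 mm from the cartridge
- tray_in (a point): centre of the inner floor (4 mm above the bench) of the fixed shallow white tray for the chock, outside size 150 (x) by 190 (y) mm, walls 4 mm thick and 28 mm high; it stands to the left or to the right of the lane
- wash_bottle: bystander: white bottle with red cap, 68 mm in diameter, 150 mm high; origin at its underside; stands across the lane from the tray
- beaker: bystander: glass beaker, 72 mm in diameter, 100 mm high; origin at its underside
- jar: bystander: amber jar, 64 mm in diameter, 90 mm high; origin at its underside
There are look-alikes about, which are no part of the job. Leave any orange or pink look-alike of the part that bears cartridge_center alone.

How it is judged:
By the outcome, as a careful person would: the job done as asked, in the order asked, and still so for the second after the job is handed in, with the robot touching nothing.
It also fails if it takes over 67 s, if anything falls off the work surface, if the arm or the gripper's body presses on something with over 40 N, if the wrist force passes 120 N, or if a joint passes its speed limit or range.

## Working session

There is one attempt and no reset: what is moved stays moved. The work goes in short steps, Python scripts to look and compute and a tool call to move; the robot and the scene stay as the last step left them, time stands still between calls to the robot, and variables do not carry over. Pictures are saved under pics/ and viewed, and the job is handed in when it is done.

Besides the shell and the picture viewer there is one more tool, called after "Request:" as name(argument=value, ...), one argument or row to a line, values as JSON. play_rows: Moves the arm, as the interface text tells. Its arguments: {"type":"object","properties":{"deltas":{"type":"array","items":{"type":"array","items":{"type":"array","items":{"type":"number"}}}},"grip_force":{"type":"number"}},"required":["deltas"]}

```bash
mkdir -p pics
cat > h.py <<'E'
import numpy as np, cv2, pickle
from scipy.spatial.transform import Rotation as R
def snap(names,tag):
    from station import viewer
    for n in names:
        c=viewer.camera(n); pickle.dump(c,open(f'pics/{n}_{tag}.pkl','wb'))
        cv2.imwrite(f'pics/{n}_{tag}.png',c['img'][:,:,::-1])
def load(n,tag): return pickle.load(open(f'pics/{n}_{tag}.pkl','rb'))
def ray(c,u,v):
    Rm=cv2.Rodrigues(np.array(c['rvec'],float))[0]; t=np.array(c['tvec'],float).reshape(3)
    o=-Rm.T@t; d=Rm.T@np.array([(u-c['cx'])/c['fx'],(v-c['cy'])/c['fy'],1]); return o,d
def onz(c,u,v,z):
    o,d=ray(c,u,v); return o+d*(z-o[2])/d[2]
def proj(c,p):
    Rm=cv2.Rodrigues(np.array(c['rvec'],float))[0]; q=Rm@np.array(p)+np.array(c['tvec']).reshape(3)
    return np.array([c['fx']*q[0]/q[2]+c['cx'],c['fy']*q[1]/q[2]+c['cy']])
E
python3 - <<'E'
from h import *
snap(['scene','top','wrist'],'0')
from station import ctrl
o=ctrl.get_obs();print(o)
for n in ['scene','top','wrist']:
    c=load(n,'0');print(n,ray(c,320,240),c['fx'])
E
```

```text
{'time_s': 0.15, 'qpos': array([ 1.18242595e+00,  3.00332001e-01,  1.52143628e+00, -1.55285476e-05,
        1.32066340e+00, -6.65964261e-02]), 'joint_vel': array([-0.00041135, -0.00060715, -0.00527901, -0.00051083,  0.00114582,
       -0.00046068]), 'tau': array([ 3.32387317e-03, -5.31962299e+01, -3.52822030e+01,  7.09302910e-02,
        2.35634280e-02, -7.39334951e-05]), 'ee_pos': array([0.17387   , 0.52159352, 0.20502388]), 'eef_rot': array([-1.61946669,  1.56995716, -1.94123679]), 'force': array([-0.00217947, -0.30580522, -0.42757558]), 'moment': array([-0.04395518, -0.0072739 ,  0.01041557]), 'grip_width': 0.09400017296737648}
scene (array([0.57232149, 0.95682238, 1.31777739]), array([-0.00739483, -0.63668974, -0.77109366])) 577.6753746811509
top (array([ 0.29713048, -0.01628529,  1.62142804]), array([ 1.88283490e-01, -3.74907483e-04, -9.82159947e-01])) 554.65409062451
wrist (array([0.10323121, 0.5450084 , 0.38265219]), array([ 0.24711613, -0.07711699, -0.96593983])) 355.7763993955899
```

View pics/scene_0.png

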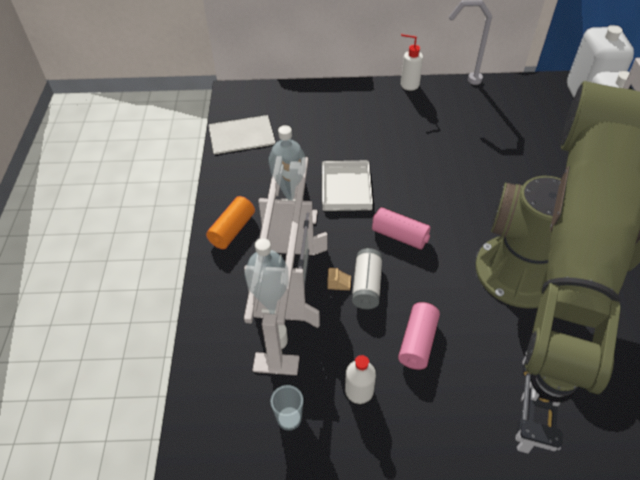

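View pics/top_0.png

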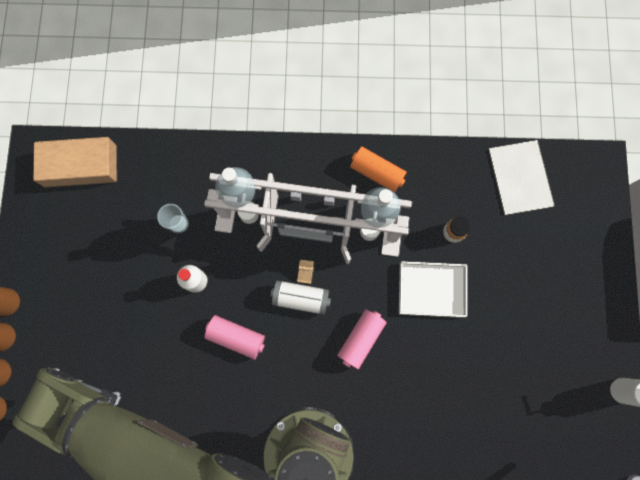

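View pics/wrist_0.png

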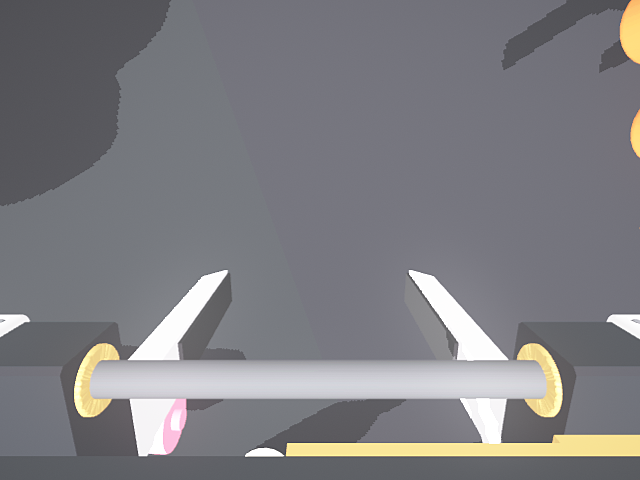

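Run:
```python
from h import *
c=load('top','0')['img'][:,:,::-1]
cv2.imwrite('pics/topz.png',cv2.resize(c[155:325,200:420],None,fx=3.5,fy=3.5,interpolation=cv2.INTER_CUBIC))
c=load('scene','0')['img'][:,:,::-1]
cv2.imwrite('pics/scz.png',cv2.resize(c[120:360,200:400],None,fx=2.5,fy=2.5,interpolation=cv2.INTER_CUBIC)[:600])
```

```text
(no output)
```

View pics/topz.png

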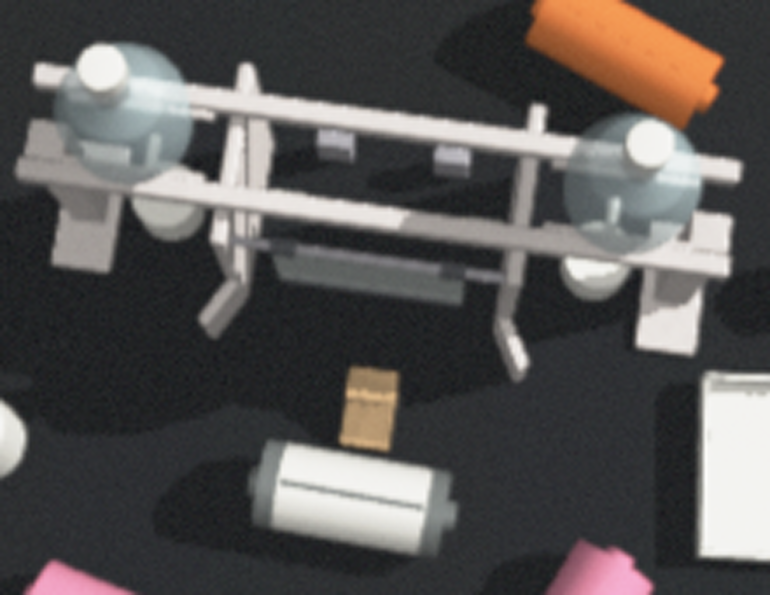

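View pics/scz.png

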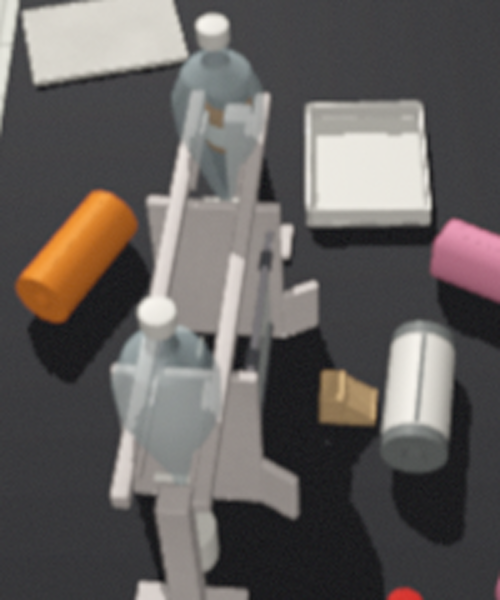

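Run:
```python
from h import *
c=load('top','0')
def P(u,v,z): return onz(c,200+u/3.5-.36,155+v/3.5-.36,z)[:2]
pr=lambda n,p: print(n,np.round(p,4))
# rails: top face lines (z=.233)
fl=P(18,163,.233);fr=P(730,257,.233);rl=P(36,72,.233);rr=P(741,168,.233)
for n,p in dict(fl=fl,fr=fr,rl=rl,rr=rr).items(): pr(n,p)
yaw=lambda a,b: np.arctan2(-(b-a)[0]*-1,-(b-a)[1]) 
for a,b in((fl,fr),(rl,rr)):
    d=a-b; print('len',np.linalg.norm(d),'yaw',np.arctan2(-d[0],d[1]))
d=(fl-fr)+(rl-rr); th=np.arctan2(-d[0],d[1]); ex=np.array([np.cos(th),np.sin(th)]);ey=np.array([-ex[1],ex[0]])
fm=(fl+fr)/2; rm=(rl+rr)/2
print('th',th); pr('home from front',fm+.062*ex); pr('home from rear',rm-.010*ex)
# stops
for n,u,v in [('SL',336,152),('SR',451,170)]: pr(n,P(u,v,.045))
sm=(P(336,152,.045)+P(451,170,.045))/2; pr('home from stops',sm-.0355*ex)
# cartridge: corners silhouette
img=c['img'].astype(int)
h=cv2.cvtColor(c['img'],cv2.COLOR_RGB2HSV)
m=(h[:,:,2]>110)[...].astype(np.uint8); m[:, :270]=0;m[:,332:]=0;m[:280]=0;m[318:]=0
n,l,s,ce=cv2.connectedComponentsWithStats(m); print(s,ce)
k=1+np.argmax(s[1:,4]); ct=cv2.findContours((l==k).astype(np.uint8),cv2.RETR_EXTERNAL,2)[0][0]; r=cv2.minAreaRect(ct);print(r)
# chock
m=((h[:,:,0]>8)&(h[:,:,0]<25)&(h[:,:,1]>70)&(h[:,:,2]>90)).astype(np.uint8);m[:250]=0;m[290:]=0;m[:,:290]=0;m[:,325:]=0
ct=max(cv2.findContours(m,cv2.RETR_EXTERNAL,2)[0],key=cv2.contourArea);print('chock',cv2.minAreaRect(ct),cv2.boxPoints(cv2.minAreaRect(ct)))
for n,u,v,z in [('toeL',340,444,.003),('toeR',391,450,.003),('ridgeL',347,397,.042),('ridgeR',396,402,.042),('heelL',349,367,.042),('heelR',399,371,.042)]: pr(n,P(u,v,z))
# tray inner corners outer rim z=.028
for u,v in [(400,263),(467,264),(467,318),(399,316)]: pr('tray',onz(c,u,v,.028)[:2])
for n,u,v,z in [('capL',266,482,.07),('capR',436,510,.07),('line',281,482,.07),('line2',424,507,.07)]: pr(n,P(u,v,z))
for n,u,v,z in [('bottle',184,274,.15)]: pr(n,onz(c,u,v,z))
```

```text
fl [0.6569 0.2835]
fr [ 0.6007 -0.2415]
rl [0.7271 0.2747]
rr [ 0.6681 -0.2498]
len 0.5280225420602539 yaw -0.10648225908798087
len 0.5277199947478196 yaw -0.11198926961468082
th -0.10923497526905601
home from front [0.6904 0.0142]
home from rear [0.6876 0.0135]
SL [0.7226 0.058 ]
SR [ 0.7097 -0.0388]
home from stops [0.6809 0.0135]
[[     0      0    640    480 305873]
 [   273    281     57     32   1283]
 [   297    280     15      4     44]] [[319.58272224 239.25514838]
 [300.28137178 296.44894778]
 [304.84090909 281.04545455]]
((301.0160217285156, 296.9119873046875), (57.24334716796875, 24.865076065063477), 10.304845809936523)
chock ((305.330810546875, 271.3538818359375), (14.884167671203613, 22.94642448425293), 7.125016689300537) [[296.52313 281.81543]
 [299.36926 259.0462 ]
 [314.1385  260.89233]
 [311.29236 283.66156]]
toeL [0.4817 0.0477]
toeR [0.4779 0.0049]
ridgeL [0.5161 0.0418]
ridgeR [0.5131 0.0015]
heelL [0.5411 0.041 ]
heelR [ 5.389e-01 -2.000e-04]
tray [ 0.5412 -0.2508]
tray [ 0.5438 -0.445 ]
tray [ 0.3883 -0.4417]
tray [ 0.3884 -0.2481]
capL [0.4419 0.1032]
capR [ 0.4234 -0.0333]
line [0.4422 0.0912]
line2 [ 0.4255 -0.0237]
bottle [0.4765 0.3439 0.15  ]
```

```bash
cat >> h.py <<'E'
def pose():
    from station import ctrl
    o=ctrl.get_obs(); return np.array(o['ee_pos']),R.from_euler('xyz',o['eef_rot']),o
def toolR(yaw,tilt):
    # tool x: forward dir(yaw) * sin(tilt) - z*cos(tilt); tool y: left across (or flipped)
    f=np.array([np.cos(yaw),np.sin(yaw),0]);z=np.array([0,0,1.])
    x=f*np.sin(tilt)-z*np.cos(tilt); y=np.array([-f[1],f[0],0]); return np.stack([x,y,np.cross(x,y)],1)
def rows(p,r,tp,tR,n=None,vmax=45,amax=.14):
    best=None
    d=tp-p; rel=(r.inv()*tR).as_rotvec(); a=np.linalg.norm(rel)
    n=n or int(max(1,np.ceil(np.linalg.norm(d)*1000/vmax),np.ceil(a/amax)))
    out=[]; cp,cr=p.copy(),r
    for i in range(1,n+1):
        w=p+d*i/n
        loc=np.round(cr.inv().apply(w-cp)*1000,1); rv=np.round(rel/n,3)
        out.append(list(loc)+list(rv)); cp=cp+cr.apply(loc/1000); cr=cr*R.from_rotvec(rv)
    return out,cp,cr
E
python3 - <<'E'
from h import *
c=load('top','0')
p,r,o=pose(); print(r.as_matrix().round(3))
print('cart',onz(c,301,296.9,.035), onz(c,301,296.9,.04))
h=cv2.cvtColor(c['img'],cv2.COLOR_RGB2HSV)
# cartridge axis from line; and scene view
s=load('scene','0'); hs=cv2.cvtColor(s['img'],cv2.COLOR_RGB2HSV)
m=((h[:,:,1]<60)&(h[:,:,2]>60)).astype(np.uint8)
cv2.imwrite('pics/m.png',cv2.resize(np.hstack([m[270:330,260:345]*255]),None,fx=8,fy=8))
for y in (-.09,):
  for q in [toolR(y,0), toolR(y,0)@np.diag([1,-1,-1])]:
    t=R.from_matrix(q); print((r.inv()*t).as_rotvec())
E
```

```text
[[-0.     0.316  0.949]
 [-0.001  0.949 -0.316]
 [-1.    -0.001 -0.   ]]
cart [0.43421681 0.03286978 0.035     ] [0.43378475 0.03271485 0.04      ]
[-2.31770086e-01 -1.37774476e-04  8.29681890e-04]
[2.90982231e+00 1.21254628e-03 2.01351782e-04]
```

Run:
```python
from h import *
s=load('scene','0')['img'][:,:,::-1]
cv2.imwrite('pics/scz2.png',cv2.resize(s[230:320,310:400],None,fx=6.5,fy=6.5,interpolation=cv2.INTER_CUBIC))
```

```text
(no output)
```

View pics/scz2.png

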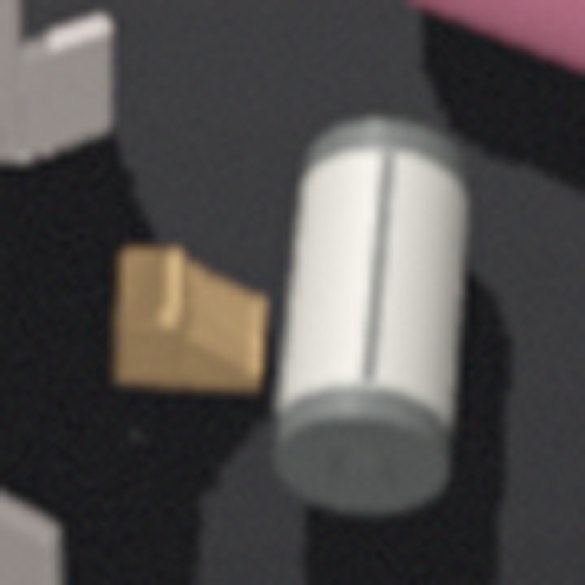

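View pics/m.png

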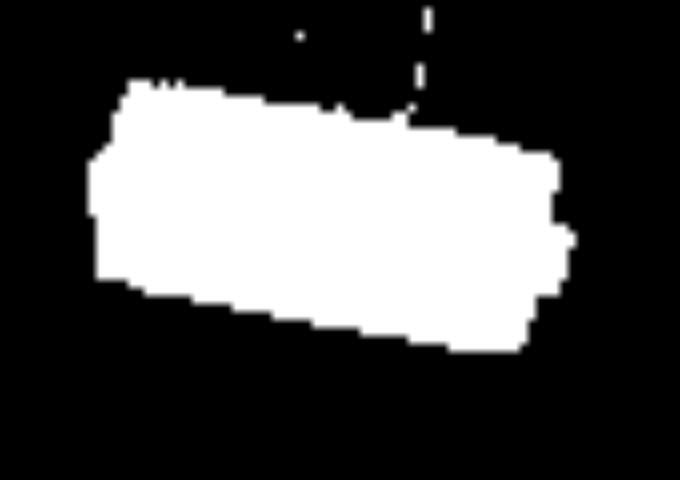

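Run:
```python
from h import *
s=load('scene','0')
for u,v,z in [(118,250,.042),(182,250,.042),(165,325,.042),(112,322,.042),(265,388,0),(268,300,0.005),(145,285,.042),(114,385,0)]: print(onz(s,310+u/6.5-.42,230+v/6.5-.42,z).round(4))
print(proj(s,[.527,.021,.042]),)
p,r,o=pose()
t=R.from_matrix(toolR(-.085,0))
a,p1,r1=rows(p,r,np.array([.527,.022,.12]),t); 
for x in a: print(x)
print(p1,r1.as_matrix().round(3))
```

```text
[0.5416 0.0043 0.042 ]
[0.5145 0.0054 0.042 ]
[0.5234 0.044  0.042 ]
[0.5455 0.0417 0.042 ]
[0.4808 0.0484 0.    ]
[0.4771 0.006  0.005 ]
[0.5309 0.0231 0.042 ]
[0.5449 0.0445 0.    ]
[333.29220113 272.76110633]
[np.float64(6.1), np.float64(-25.9), np.float64(35.2), np.float64(-0.017), np.float64(-0.0), np.float64(0.0)]
[np.float64(6.1), np.float64(-26.4), np.float64(34.8), np.float64(-0.017), np.float64(-0.0), np.float64(0.0)]
[np.float64(6.1), np.float64(-27.1), np.float64(34.3), np.float64(-0.017), np.float64(-0.0), np.float64(0.0)]
[np.float64(6.1), np.float64(-27.6), np.float64(33.8), np.float64(-0.017), np.float64(-0.0), np.float64(0.0)]
[np.float64(6.1), np.float64(-28.2), np.float64(33.4), np.float64(-0.017), np.float64(-0.0), np.float64(0.0)]
[np.float64(6.1), np.float64(-28.8), np.float64(32.9), np.float64(-0.017), np.float64(-0.0), np.float64(0.0)]
[np.float64(6.1), np.float64(-29.3), np.float64(32.4), np.float64(-0.017), np.float64(-0.0), np.float64(0.0)]
[np.float64(6.0), np.float64(-29.9), np.float64(31.9), np.float64(-0.017), np.float64(-0.0), np.float64(0.0)]
[np.float64(6.1), np.float64(-30.4), np.float64(31.4), np.float64(-0.017), np.float64(-0.0), np.float64(0.0)]
[np.float64(6.1), np.float64(-30.9), np.float64(30.8), np.float64(-0.017), np.float64(-0.0), np.float64(0.0)]
[np.float64(6.1), np.float64(-31.5), np.float64(30.4), np.float64(-0.017), np.float64(-0.0), np.float64(0.0)]
[np.float64(6.1), np.float64(-32.0), np.float64(29.8), np.float64(-0.017), np.float64(-0.0), np.float64(0.0)]
[np.float64(6.1), np.float64(-32.4), np.float64(29.2), np.float64(-0.017), np.float64(-0.0), np.float64(0.0)]
[np.float64(6.1), np.float64(-33.0), np.float64(28.7), np.float64(-0.017), np.float64(-0.0), np.float64(0.0)]
[0.52700156 0.02199169 0.12000738] [[-0.     0.084  0.996]
 [-0.001  0.996 -0.084]
 [-1.    -0.001 -0.   ]]
```

Request:
play_rows(
  deltas=[
    [[6,-26,35,-0.017,0,0,94],[6,-26.5,35,-0.017,0,0,94],[6,-27,34.5,-0.017,0,0,94],[6,-27.5,34,-0.017,0,0,94],[6,-28,33.5,-0.017,0,0,94],[6,-29,33,-0.017,0,0,94],[6,-29.5,32.5,-0.017,0,0,94],[6,-30,32,-0.017,0,0,94],[6,-30.5,31.5,-0.017,0,0,94],[6,-31,31,-0.017,0,0,94]],
  ],
  grip_force=15,
)

```text
time_s: 1.15
ee_pos: [0.4278, 0.1625, 0.1452]
eef_rot: [0.658, 1.571, 0.507]
force: [0.4, 0.3, 0.3]
grip_width: 0.0939
```

Request:
play_rows(
  deltas=[
    [[6,-31.5,30.5,-0.017,0,0,94],[6,-32,30,-0.017,0,0,94],[6,-32.5,29,-0.017,0,0,94],[6,-33,28.5,-0.017,0,0,94],[0,0,0,0,0,0,94],[0,0,0,0,0,0,94]],
  ],
)

```text
time_s: 1.75
ee_pos: [0.5277, 0.021, 0.1209]
eef_rot: [3.086, 1.57, 3.0]
force: [-0.3, 0.8, 1.4]
grip_width: 0.0939
```

Run:
```python
from h import *
p,r,o=pose();print(p,r.as_matrix().round(3),o['qpos'].round(3),o['time_s'],o['force'])
snap(['wrist'],'1')
t=R.from_matrix(toolR(-.085,0))
print(rows(p,r,np.array([.528,.023,.009]),t,n=1)[0])
```

```text
[0.52770055 0.02099009 0.12089687] [[-0.001  0.085  0.996]
 [ 0.     0.996 -0.085]
 [-1.     0.    -0.001]] [-0.03   0.339  1.678  0.     1.127 -1.515] 1.75 [-0.26372373  0.84857987  1.39991387]
[[np.float64(111.9), np.float64(2.0), np.float64(0.3), np.float64(-0.0), np.float64(-0.001), np.float64(-0.0)]]
```

View pics/wrist_1.png

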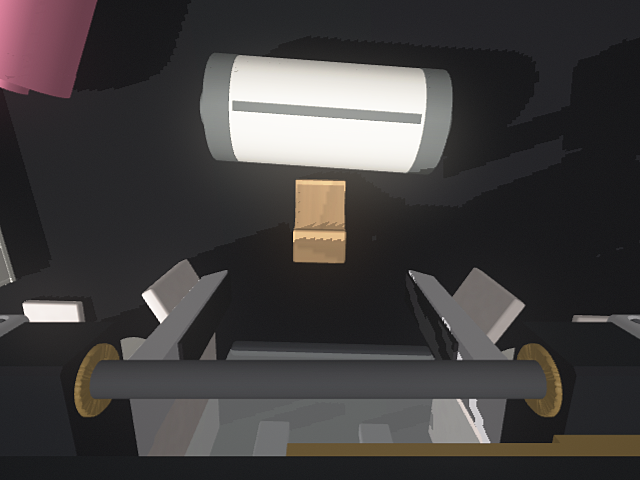

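Request:
play_rows(
  deltas=[
    [[30,0.5,0,0,0,0,94],[30,0.5,0.5,0,0,0,94],[30,0,0,0,0,0,94],[15,0,0,0,0,0,94],[7,0,0,0,0,0,94],[0,0,0,0,0,0,94],[0,0,0,0,0,0,35],[0,0,0,0,0,0,35],[0,0,0,0,0,0,35],[0,0,0,0,0,0,35]],
  ],
  grip_force=15,
)

```text
time_s: 2.8
ee_pos: [0.5288, 0.0223, 0.0099]
eef_rot: [0.075, 1.57, -0.008]
force: [0.8, 1.2, 1.1]
grip_width: 0.0651
```

Request:
play_rows(
  deltas=[
    [[0,0,0,0,0,0,35],[0,0,0,0,0,0,35],[0,0,0,0,0,0,35],[0,0,0,0,0,0,35]],
  ],
)

```text
time_s: 3.2
ee_pos: [0.5285, 0.0223, 0.0095]
eef_rot: [-2.165, 1.571, -2.249]
force: [-0.5, -0.6, 0.7]
grip_width: 0.0397
```

Run:
```python
from h import *
p,r,o=pose();print(p,o['grip_width'],o['time_s'],o['force'])
snap(['wrist'],'2')
```

```text
[0.52851835 0.02228762 0.00945131] 0.039708718862226766 3.2 [-0.52109425 -0.64645124  0.73264845]
```

View pics/wrist_2.png

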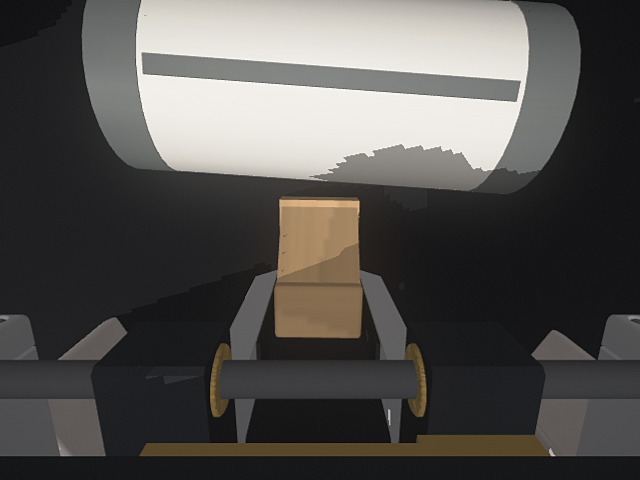

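Request:
play_rows(
  deltas=[
    [[-20,0,0,0,0,0,35],[-35,0,0,0,0,0,35],[-40,0,0,0,0,0,35],[-15,-20,-2,0,0,0,35],[0,-37,-2,0,0,0,35],[0,-38,-2,0,0,0,35],[0,-40,-2,0,0,0,35],[0,-40,-2,0,0,0,35],[0,-40,-2,0,0,0,35],[0,-40,-2,0,0,0,35]],
  ],
)

```text
time_s: 4.25
ee_pos: [0.4927, -0.2321, 0.1194]
eef_rot: [2.512, 1.571, 2.428]
force: [-0.1, -0.4, -0.8]
grip_width: 0.04
```

Request:
play_rows(
  deltas=[
    [[0,-40,-2,0,0,0,35],[0,-40,-2,0,0,0,35],[0,-36,-2,0,0,0,35],[0,0,0,0,0,0,35],[0,0,0,0,0,0,35]],
  ],
)

```text
time_s: 4.75
ee_pos: [0.4772, -0.3459, 0.1189]
eef_rot: [2.366, 1.57, 2.281]
force: [-0.7, 1.0, -1.8]
grip_width: 0.04
```

Run:
```python
from h import *
p,r,o=pose();print(p,o['grip_width'],o['time_s'],o['force'])
snap(['wrist','top'],'3')
```

```text
[ 0.47715302 -0.34585029  0.1189372 ] 0.04003918697221444 4.75 [-0.69450961  1.04632968 -1.80541859]
```

View pics/wrist_3.png

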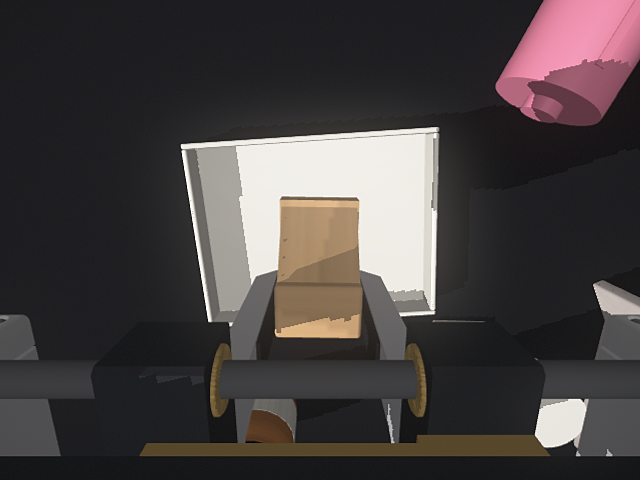

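View pics/top_3.png

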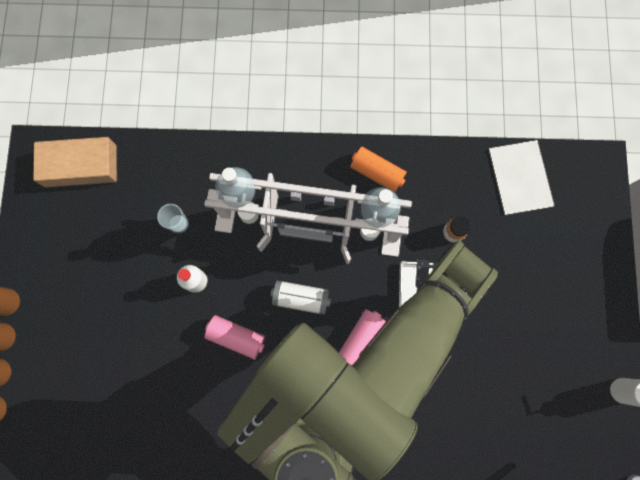

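Request:
play_rows(
  deltas=[
    [[35,0,0,0,0,0,35],[35,0,0,0,0,0,35],[22,0,0,0,0,0,35],[8,0,0,0,0,0,35],[4,0,0,0,0,0,35],[0,0,0,0,0,0,35],[0,0,0,0,0,0,35],[0,0,0,0,0,0,75],[0,0,0,0,0,0,75],[0,0,0,0,0,0,75]],
  ],
)

```text
time_s: 5.85
ee_pos: [0.4777, -0.3459, 0.0159]
eef_rot: [-0.638, 1.57, -0.722]
force: [-0.6, 0.3, 0.1]
grip_width: 0.0607
```

Request:
play_rows(
  deltas=[
    [[0,0,0,0,0,0,75],[0,0,0,0,0,0,75],[0,0,0,0,0,0,75],[-20,0,0,0,0,0,75],[-40,0,0,0,0,0,75],[-50,0,0,0,0,0,75],[0,0,0,0,0,0,75]],
  ],
)

```text
time_s: 6.55
ee_pos: [0.4797, -0.3474, 0.1321]
eef_rot: [-0.605, 1.561, -0.689]
force: [0.7, -0.1, -1.5]
grip_width: 0.0751
```

Run:
```python
from h import *
p,r,o=pose();print(p,o['grip_width'],o['time_s'],o['force'],o['qpos'].round(3))
snap(['wrist'],'4')
```

```text
[ 0.47967076 -0.34739451  0.13214865] 0.07512032956304124 6.55 [ 0.71422966 -0.11004192 -1.46667891] [-0.689  0.454  1.487 -0.     1.191 -2.176]
```

View pics/wrist_4.png

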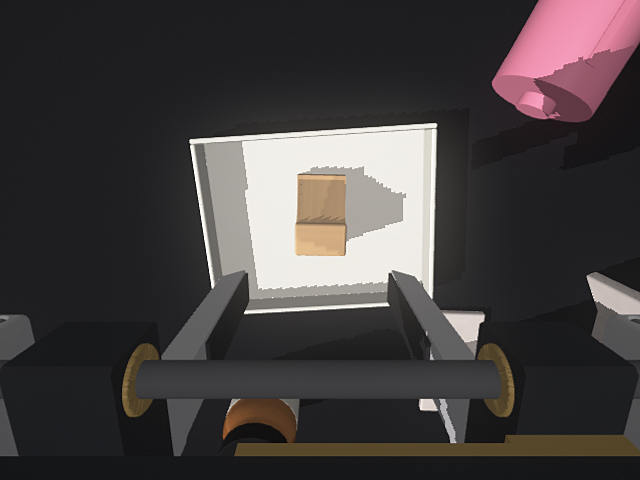

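Run:
```python
from h import *
c=load('top','0'); h=cv2.cvtColor(c['img'],cv2.COLOR_RGB2HSV)
m=((h[:,:,0]>155)&(h[:,:,1]>70)&(h[:,:,2]>90)).astype(np.uint8)
for ct in cv2.findContours(m,cv2.RETR_EXTERNAL,2)[0]:
    if cv2.contourArea(ct)<200: continue
    b=cv2.boxPoints(cv2.minAreaRect(ct)); print([onz(c,*q,.035)[:2].round(3).tolist() for q in b])
p,r,o=pose()
th=-.109
a,p1,r1=rows(p,r,np.array([.36,.045,.16]),R.from_matrix(toolR(-.13,.0)),amax=.1)
for x in a: print(np.round(x,1+1).tolist())
print((r1.as_matrix()).round(3))
```

```text
[[0.314, 0.311], [0.383, 0.286], [0.32, 0.122], [0.253, 0.147]]
[[0.265, -0.067], [0.416, -0.155], [0.379, -0.219], [0.23, -0.13]]
[-3.3, 38.0, -15.1, 0.0, 0.0, 0.0]
[-3.4, 38.0, -15.3, 0.0, 0.0, 0.0]
[-3.3, 37.8, -15.4, 0.0, 0.0, 0.0]
[-3.3, 37.8, -15.7, 0.0, 0.0, 0.0]
[-3.4, 37.7, -15.8, 0.0, 0.0, 0.0]
[-3.3, 37.7, -16.1, 0.0, 0.0, 0.0]
[-3.3, 37.5, -16.2, 0.0, 0.0, 0.0]
[-3.4, 37.5, -16.4, 0.0, 0.0, 0.0]
[-3.3, 37.4, -16.6, 0.0, 0.0, 0.0]
[-3.3, 37.3, -16.8, 0.0, 0.0, 0.0]
[[ 0.005  0.133  0.991]
 [-0.004  0.991 -0.133]
 [-1.    -0.003  0.005]]
```

Request:
play_rows(
  deltas=[
    [[-3,38,-15,-0.004,0,0,94],[-3,38,-15,-0.004,0,0,94],[-3,38,-15.5,-0.004,0,0,94],[-3,38,-15.5,-0.004,0,0,94],[-3,38,-16,-0.004,0,0,94],[-3,38,-16,-0.004,0,0,94],[-3,37.5,-16,-0.004,0,0,94],[-3,37.5,-16.5,-0.004,0,0,94],[-3,37.5,-16.5,-0.004,0,0,94],[-3,37,-17,-0.004,0,0,94]],
  ],
)

```text
time_s: 7.6
ee_pos: [0.3425, 0.0426, 0.1547]
eef_rot: [-3.137, 1.57, 3.102]
force: [1.1, -0.6, 0.8]
grip_width: 0.0939
```

Request:
play_rows(
  deltas=[
    [[0,0,0,0,-0.1,0,94],[0,0,0,0,-0.1,0,94],[0,0,0,0,-0.1,0,94],[0,0,0,0,-0.1,0,94],[0,0,0,0,-0.1,0,94],[0,0,0,0,0,0,94],[0,0,0,0,0,0,94]],
  ],
)

```text
time_s: 8.3
ee_pos: [0.3436, 0.0414, 0.1553]
eef_rot: [-0.0, 1.073, -0.044]
force: [-0.2, 0.2, -0.4]
grip_width: 0.0937
```

Run:
```python
from h import *
p,r,o=pose();print(p,r.as_matrix().round(3),o['qpos'].round(3),o['time_s'],o['force'])
snap(['wrist','scene','top'],'5')
```

```text
[0.34362225 0.04137957 0.15532063] [[ 0.477  0.044  0.878]
 [-0.021  0.999 -0.038]
 [-0.879 -0.     0.477]] [ 0.048 -0.437  2.409 -0.07   0.675 -1.435] 8.3 [-0.19325345  0.17330533 -0.39419695]
```

View pics/scene_5.png

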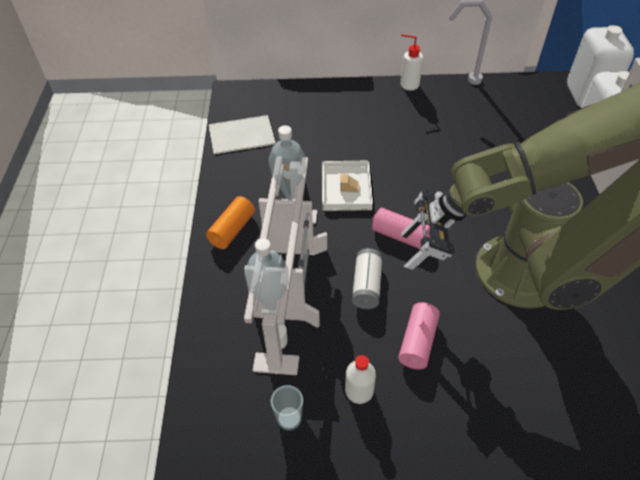

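View pics/wrist_5.png

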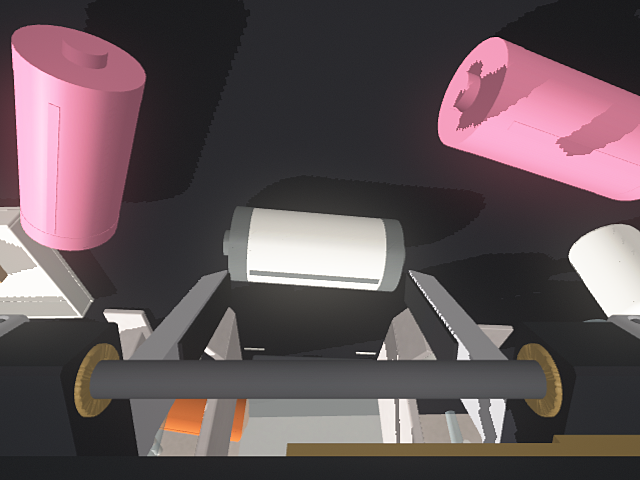

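Request:
play_rows(
  deltas=[
    [[25,-1,-7,0,0,0,94],[30,-1,-8,0,0,0,94],[30,-1,-8,0,0,0,94],[25,0,-7,0,0,0,94],[6,0,-1,0,0,0,94],[0,0,0,0,0,0,94]],
  ],
)

```text
time_s: 9.05
ee_pos: [0.3719, 0.0369, 0.0381]
eef_rot: [-0.001, 1.074, -0.045]
force: [-0.1, -0.9, -0.4]
grip_width: 0.094
```

Run:
```python
from h import *
p,r,o=pose();print(p,r.as_matrix().round(3),o['qpos'].round(3),o['time_s'],o['force'])
snap(['wrist','scene'],'6')
```

```text
[0.37188742 0.03694062 0.03813819] [[ 0.476  0.044  0.878]
 [-0.021  0.999 -0.039]
 [-0.879 -0.     0.477]] [ 0.025 -0.029  2.472 -0.165  0.205 -1.348] 9.05 [-0.08851733 -0.89590041 -0.39304737]
```

View pics/wrist_6.png

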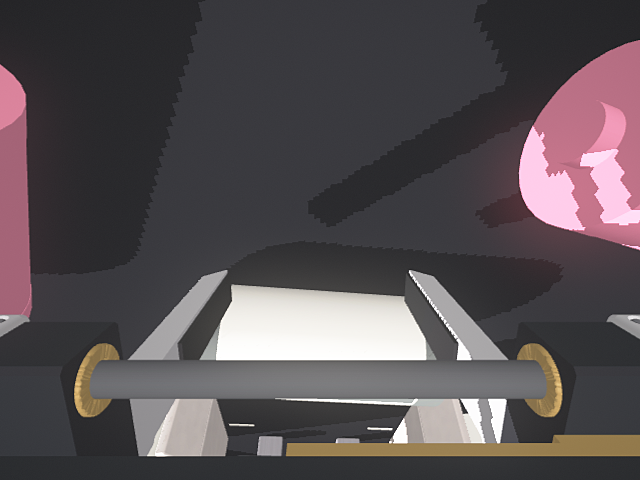

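View pics/scene_6.png

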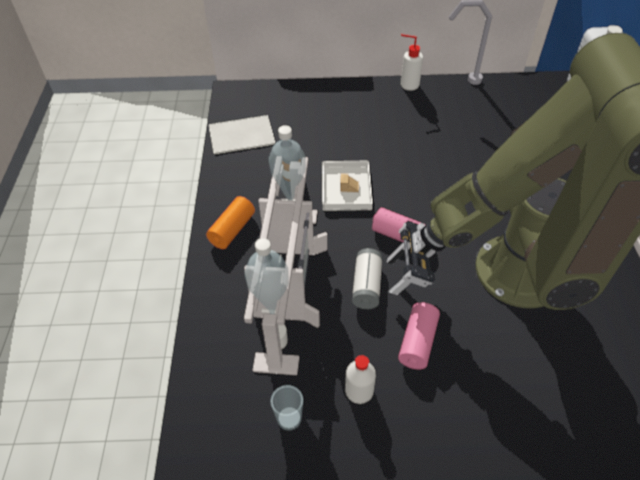

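Request:
play_rows(
  deltas=[
    [[2.4,0,4.4,0,0,0,94],[2.4,0,4.4,0,0,0,94],[2.4,0,4.4,0,0,0,94],[2.4,0,4.4,0,0,0,94],[2.4,0,4.4,0,0,0,94],[2.4,0,4.4,0,0,0,94],[2.4,0,4.4,0,0,0,94],[2.4,0,4.4,0,0,0,94],[2.4,0,4.4,0,0,0,94],[2.4,0,4.4,0,0,0,94]],
  ],
)

```text
time_s: 10.15
ee_pos: [0.4225, 0.0349, 0.0388]
eef_rot: [-0.0, 1.071, -0.044]
force: [0.2, 0.1, 0.2]
grip_width: 0.0939
```

```bash
cat > look.py <<'E'
import sys
from h import *
tag=sys.argv[1]
p,r,o=pose();print(p.round(4),r.as_matrix().round(3).tolist(),o['qpos'].round(3),o['time_s'],o['force'].round(1))
snap(['scene','top','wrist'],tag)
t=load('top',tag)['img'][:,:,::-1]; s=load('scene',tag)['img'][:,:,::-1]; w=load('wrist',tag)['img'][:,:,::-1]
a=cv2.resize(t[155:325,200:420],(440,340),interpolation=cv2.INTER_CUBIC)
b=cv2.resize(s[120:350,220:460],(355,340),interpolation=cv2.INTER_CUBIC)
w=cv2.resize(w,(340,255))
out=np.zeros((600,800,3),np.uint8); out[:340,:440]=a; out[:340,440:795]=b; out[342:597,:340]=w
b=cv2.resize(s[200:320,230:400],(360,254),interpolation=cv2.INTER_CUBIC); out[342:596,350:710]=b
cv2.imwrite(f'pics/look_{tag}.png',out)
E
python3 look.py 7
```

```text
[0.4225 0.0349 0.0388] [[0.479, 0.044, 0.877], [-0.021, 0.999, -0.038], [-0.878, -0.0, 0.479]] [ 0.014  0.083  2.355 -0.135  0.206 -1.389] 10.15 [0.2 0.1 0.2]
```

View pics/look_7.png

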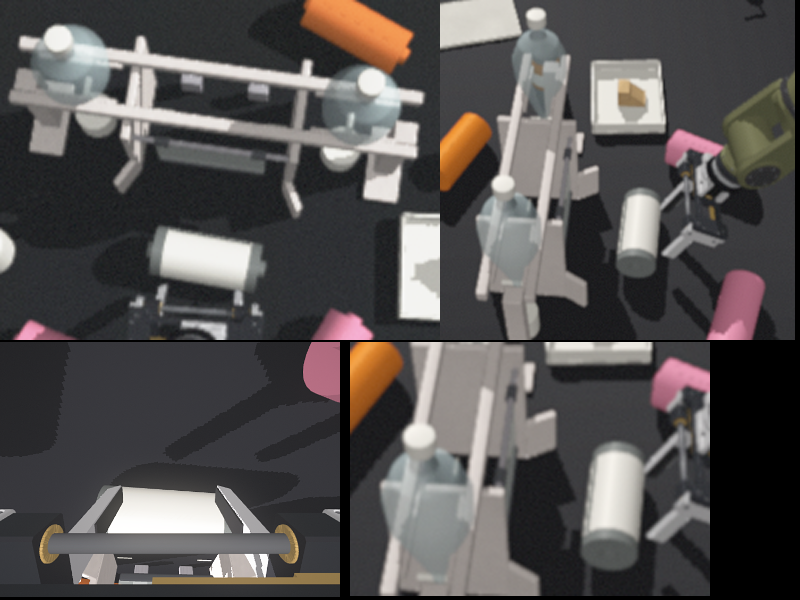

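```bash
cat > meas.py <<'E'
import sys
from h import *
tag=sys.argv[1]; u0,v0=float(sys.argv[2]),float(sys.argv[3])
TH=-.109; H=np.array([.689,.014])
ex=np.array([np.cos(TH),np.sin(TH)]);ey=np.array([-ex[1],ex[0]])
for n,u,v in (('top',u0,v0),):
    c=load(n,tag); g=cv2.cvtColor(c['img'],cv2.COLOR_RGB2HSV)
    m=((g[:,:,2]>150)&(g[:,:,1]<50)).astype(np.uint8)
    k,l,s,ce=cv2.connectedComponentsWithStats(m,connectivity=4)
    i=l[int(v),int(u)]; ct=max(cv2.findContours((l==i).astype(np.uint8),cv2.RETR_EXTERNAL,1)[0],key=cv2.contourArea)
    rc=cv2.minAreaRect(ct); b=cv2.boxPoints(rc); print(s[i],rc)
    w=onz(c,*rc[0],.037)[:2]; 
    bb=np.array([onz(c,*q,.05)[:2] for q in b]); e1=bb[1]-bb[0]; e2=bb[2]-bb[1]; e=e1 if np.linalg.norm(e1)>np.linalg.norm(e2) else e2
    if e[1]<0:e=-e
    print('len',np.linalg.norm(e1),np.linalg.norm(e2),'yaw',np.arctan2(-e[0],e[1]),'pos',w,'bay',(w-H)@ex,(w-H)@ey)
E
python3 meas.py 0 300 292; python3 meas.py 7 303 284
```

```text
[ 278  282   46   30 1026] ((299.93603515625, 296.3519592285156), (45.07912826538086, 23.25510597229004), 10.30484676361084)
len 0.06583113765337978 0.12823915917566156 yaw -0.15175854512948056 pos [0.43551958 0.03589644] bay -0.2543581004567538 -0.005808198130133554
[280 270  46  29 973] ((302.26800537109375, 283.7760009765625), (44.8108024597168, 22.181795120239258), 10.304847717285156)
len 0.06331572544448955 0.12798521923371398 yaw -0.152531374483518 pos [0.47171309 0.0304346 ] bay -0.2177852239863252 -0.007300338986397193
```

Request:
play_rows(
  deltas=[
    [[2.4,0,4.4,0,0,0,94],[2.4,0,4.4,0,0,0,94],[2.4,0,4.4,0,0,0,94],[2,0,3.5,0,0,0,94],[2,0,3.5,0,0,0,94],[2,0,3.5,0,0,0,94],[2,0,3.5,0,0,0,94],[2,0,3.5,0,0,0,94],[2,0,3.5,0,0,0,94],[1.5,0,2.6,0,0,0,94]],
  ],
)

```text
time_s: 11.3
ee_pos: [0.4646, 0.0331, 0.0383]
eef_rot: [-0.0, 1.071, -0.044]
force: [-0.9, 0.9, -0.1]
grip_width: 0.0937
```

```bash
python3 look.py 8; python3 meas.py 8 305 275
```

```text
[0.4646 0.0331 0.0383] [[0.479, 0.044, 0.877], [-0.021, 0.999, -0.038], [-0.878, -0.0, 0.48]] [ 0.006  0.169  2.254 -0.11   0.221 -1.42 ] 11.3 [-0.9  0.9 -0.1]
[283 257  46  27 902] ((305.01995849609375, 269.3599853515625), (44.547725677490234, 22.485998153686523), 8.13010311126709)
len 0.0647975056556751 0.12782345534679215 yaw -0.11512992735828063 pos [0.51358038 0.02389069] bay -0.17545452130134254 -0.009250901690589116
```

View pics/look_8.png

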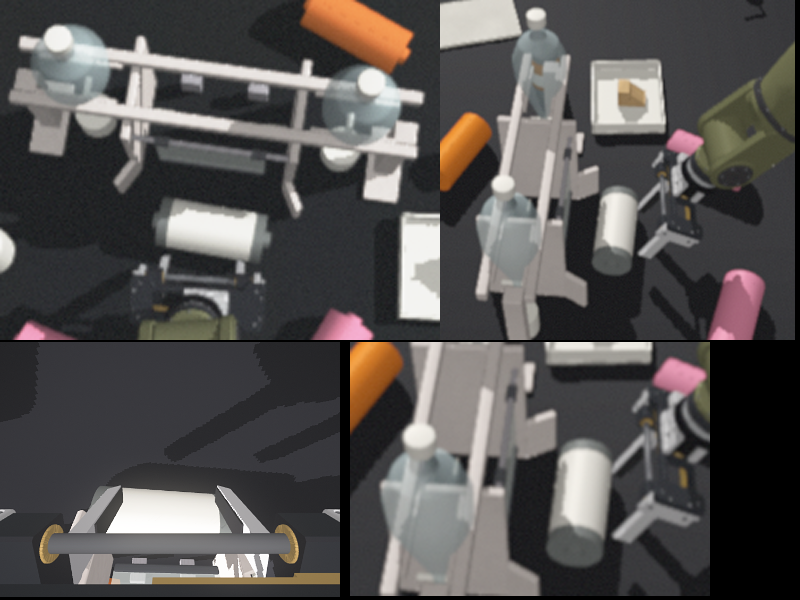

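Run:
```python
from h import *
TH=-.109; H=np.array([.689,.014])
ex=np.array([np.cos(TH),np.sin(TH)]);ey=np.array([-ex[1],ex[0]])
for tag in ['5','6']:
    c=load('wrist',tag); im=c['img']
    cv2.imwrite(f'pics/wz{tag}.png',cv2.resize(im[330:470,200:440,::-1],None,fx=3,fy=3))
    g=im.min(2); 
    m=(g>200).astype(np.uint8); k,l,s,ce=cv2.connectedComponentsWithStats(m)
    for i in range(1,k):
        if s[i,2]>10 and s[i,3]<8:
            x,y,w,h=s[i,:4]
            for u in (x-.5,x+w-.5):
                q=onz(c,u,ce[i][1],0)[:2]; print(tag,s[i],q.round(4),((q-H)@ex).round(4),((q-H)@ey).round(4))
```

```text
5 [356 352  19   2  24] [0.6937 0.0833] -0.0029 0.0694
5 [356 352  19   2  24] [0.695  0.1122] -0.0048 0.0983
6 [628 316  12   4  33] [0.4639 0.272 ] -0.2519 0.232
6 [628 316  12   4  33] [0.4643 0.2813] -0.2525 0.2412
6 [286 399 132   6 312] [ 0.6083 -0.0086] -0.0778 -0.0313
6 [286 399 132   6 312] [0.6145 0.133 ] -0.0871 0.1102
6 [229 424  19   1  19] [ 0.6712 -0.0842] -0.007 -0.0995
6 [229 424  19   1  19] [ 0.6722 -0.0613] -0.0086 -0.0767
6 [368 428  24   2  37] [0.6928 0.0835] -0.0038 0.0695
6 [368 428  24   2  37] [0.6941 0.113 ] -0.0057 0.0989
```

View pics/wz6.png

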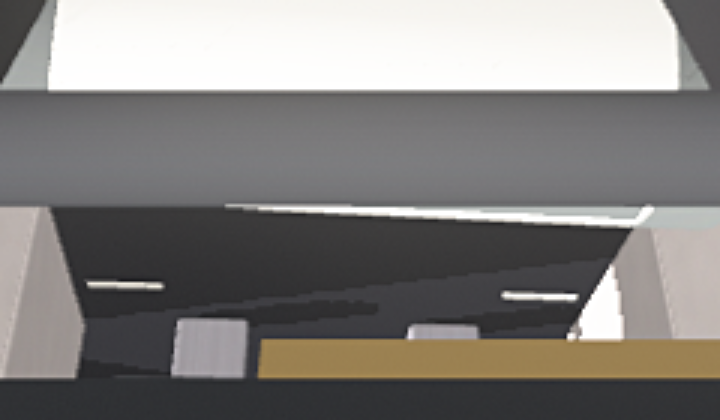

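```bash
sed -i 's/H=np.array(\[.689,.014\])/H=np.array([.686,.0143])/' meas.py
python3 - <<'E'
from h import *
TH=-.109; H=np.array([.686,.0143])
ex=np.array([np.cos(TH),np.sin(TH)]);ey=np.array([-ex[1],ex[0]])
c=load('top','8')['img'][:,:,::-1]
cv2.imwrite('pics/t8.png',cv2.resize(c[240:300,265:350],None,fx=9,fy=9,interpolation=cv2.INTER_CUBIC))
p,r,o=pose(); print('tcp bay',(p[:2]-H)@ex,(p[:2]-H)@ey)
p1=p-r.as_matrix()[:,0]*.06
t=H-.172*ex-.125*ey
a,p2,r2=rows(p1,r,np.array([t[0]-.0,t[1],p1[2]+.01]),r,n=1);print(a,p2)
a,p3,r3=rows(p2,r2,np.array([t[0],t[1],.032]),r,n=1);print(a)
print('5mm +ey push in tool', r.inv().apply(np.r_[ey*5,0]))
E
```

```text
tcp bay -0.22242189282484365 -0.005471942689209232
[[np.float64(25.4), np.float64(-122.6), np.float64(67.4), np.float64(0.0), np.float64(0.0), np.float64(0.0)]] [ 0.50146519 -0.09128684  0.10090526]
[[np.float64(60.5), np.float64(0.0), np.float64(-33.1), np.float64(0.0), np.float64(0.0), np.float64(0.0)]]
5mm +ey push in tool [0.1560695  4.98936798 0.28609339]
```

View pics/t8.png

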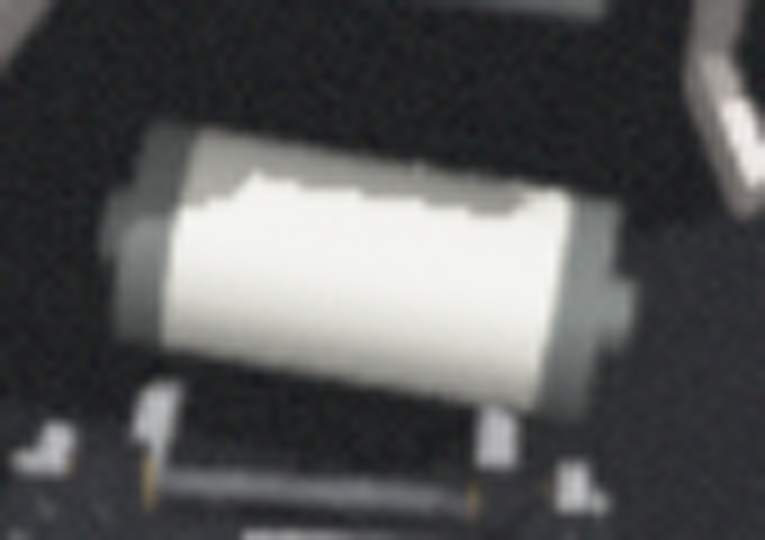

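```bash
cat > tips.py <<'E'
import sys
from h import *
TH=-.109; H=np.array([.686,.0143])
ex=np.array([np.cos(TH),np.sin(TH)]);ey=np.array([-ex[1],ex[0]])
def tips(tag,l,r,cam='top',z=.035):
    c=load(cam,tag); L=onz(c,*l,z)[:2];Rr=onz(c,*r,z)[:2]; d=L-Rr; m=(L+Rr)/2
    print('len',np.linalg.norm(d),'yaw',np.arctan2(-d[0],d[1]),'c',m,'bay',(m-H)@ex,(m-H)@ey,'tips y',(L-H)@ey,(Rr-H)@ey)
E
python3 -c "
from tips import *
tips('8',(265+103/9-.44,240+225/9-.44),(265+636/9-.44,240+313/9-.44))"
```

```text
len 0.17324307921889506 yaw -0.13642918232299833 c [0.51366449 0.02236506] bay -0.17219011856211702 -0.010730200409060663 tips y 0.0758587559506963 -0.09731915676881762
```

Request:
play_rows(
  deltas=[
    [[-25,0,0,0,0,0,0],[-35,0,0,0,0,0,0],[5,-25,13,0,0,0,0],[5,-35,13,0,0,0,0],[5,-35,13,0,0,0,0],[10,-28,28,0,0,0,0],[30,0,-16,0,0,0,0],[25,0,-14,0,0,0,0],[5,0,-3,0,0,0,0],[0,0,0,0,0,0,0]],
  ],
)

```text
time_s: 12.45
ee_pos: [0.5002, -0.0913, 0.0322]
eef_rot: [0.002, 1.073, -0.042]
force: [0.5, -0.7, 0.3]
grip_width: 0.0176
```

```bash
python3 look.py 9
python3 - <<'E'
from tips import *
p,r,o=pose(); print('tcp bay',(p[:2]-H)@ex,(p[:2]-H)@ey,o['grip_width'])
c=load('top','9')['img'][:,:,::-1]
cv2.imwrite('pics/t9.png',cv2.resize(c[240:300,265:350],None,fx=9,fy=9,interpolation=cv2.INTER_CUBIC))
E
```

```text
[ 0.5002 -0.0913  0.0322] [[0.477, 0.044, 0.878], [-0.02, 0.999, -0.039], [-0.878, 0.001, 0.478]] [-0.324  0.265  2.147  0.499  0.281 -2.3  ] 12.45 [ 0.5 -0.7  0.3]
tcp bay -0.17202357384943148 -0.12541635958135555 0.005308896653710444
```

View pics/look_9.png

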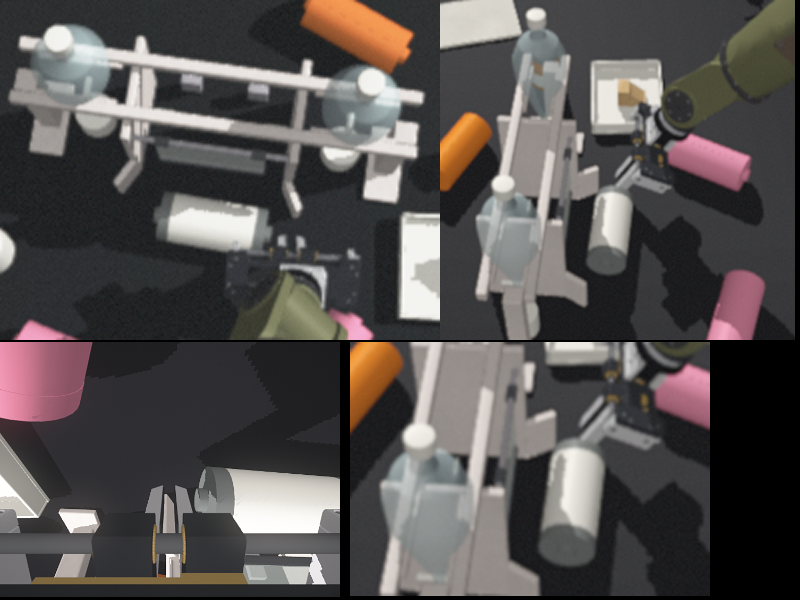

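View pics/t9.png

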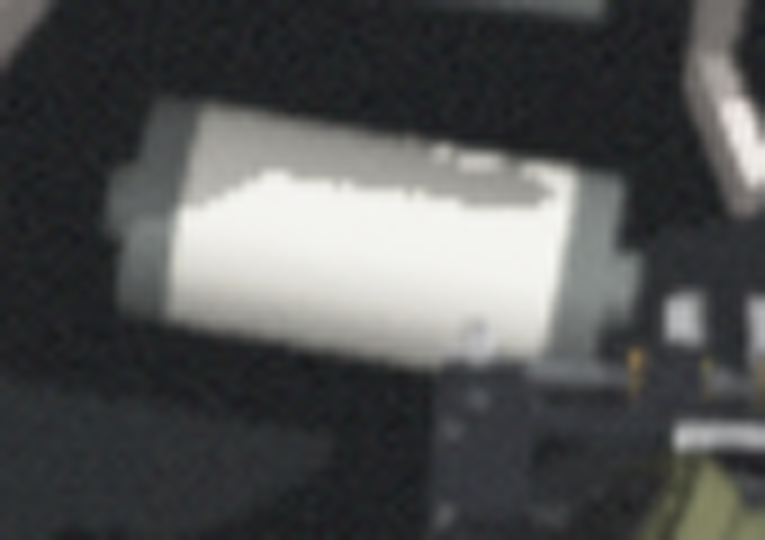

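Request:
play_rows(
  deltas=[
    [[2.4,0,4.4,0,0,0,0],[2.4,0,4.4,0,0,0,0],[0.1,3,0.2,0,0,0,0],[0.1,3,0.2,0,0,0,0],[0.1,3,0.2,0,0,0,0],[0.1,3,0.2,0,0,0,0],[0.1,2,0.1,0,0,0,0],[0.1,2,0.1,0,0,0,0],[0.1,2,0.1,0,0,0,0],[0.1,2,0.1,0,0,0,0]],
  ],
)

```text
time_s: 13.6
ee_pos: [0.513, -0.072, 0.0325]
eef_rot: [0.0, 1.071, -0.044]
force: [0.2, 0.5, -0.1]
grip_width: 0.0002
```

```bash
cat > la.py <<'E'
import sys
from tips import *
tag=sys.argv[1]
p,r,o=pose(); print('tcp',p.round(4),'bay',(p[:2]-H)@ex,(p[:2]-H)@ey,o['grip_width'],o['force'].round(1),o['time_s'])
snap(['top','scene'],tag)
c=load('top',tag)['img'][:,:,::-1]
a=cv2.resize(c[215:300,260:350],None,fx=6,fy=6,interpolation=cv2.INTER_CUBIC)
cv2.imwrite(f'pics/t{tag}.png',a)
E
python3 la.py 10
```

```text
tcp [ 0.513  -0.072   0.0325] bay -0.162613411472005 -0.10461339538398726 0.00021757443942354605 [ 0.2  0.5 -0.1] 13.6
```

View pics/t10.png

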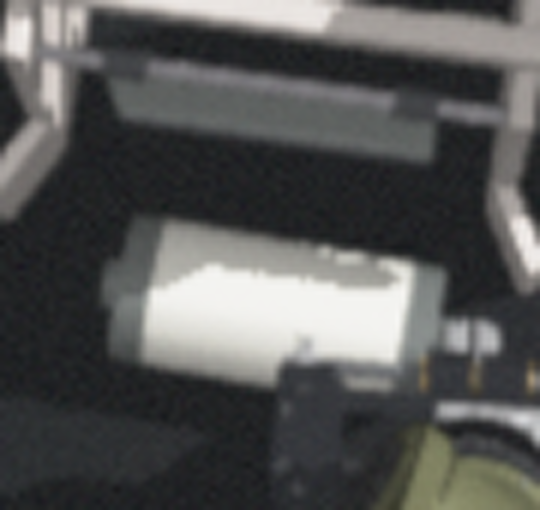

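Request:
play_rows(
  deltas=[
    [[0.1,2,0.1,0,0,0,0],[0.1,2,0.1,0,0,0,0],[0.1,2,0.1,0,0,0,0],[0.1,2,0.1,0,0,0,0],[0.1,2,0.1,0,0,0,0],[0,0,0,0,0,0,0]],
  ],
)

```text
time_s: 14.3
ee_pos: [0.5142, -0.062, 0.0324]
eef_rot: [-0.0, 1.071, -0.044]
force: [0.4, -1.0, 0.1]
grip_width: 0.0004
```

```bash
python3 la.py 11
```

```text
tcp [ 0.5142 -0.062   0.0324] bay -0.1624899663232287 -0.09458766277314395 0.00043836672420452766 [ 0.4 -1.   0.1] 14.3
```

View pics/t11.png

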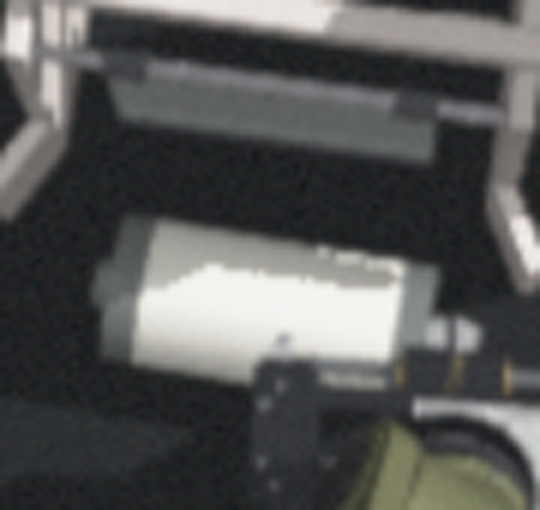

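Request:
play_rows(
  deltas=[
    [[0.1,2,0.1,0,0,0,0],[0.1,2,0.1,0,0,0,0],[0.1,2,0.1,0,0,0,0],[0,0,0,0,0,0,0]],
  ],
)

```text
time_s: 14.8
ee_pos: [0.5148, -0.056, 0.0322]
eef_rot: [-0.0, 1.071, -0.044]
force: [-0.3, -1.9, 0.9]
grip_width: 0.0005
```

```bash
python3 la.py 12; python3 -c "
from tips import *
for t,l in (('11',93),):
  c=load('top',t);q=onz(c,260+l/6-.4,215+283/6-.4,.035)[:2];print((q-H)@ex,(q-H)@ey)"
```

```text
tcp [ 0.5148 -0.056   0.0322] bay -0.16252761788550518 -0.08848668461249305 0.0004501152826375902 [-0.3 -1.9  0.9] 14.8
-0.16210801134412403 0.0796750244997501
```

View pics/t12.png

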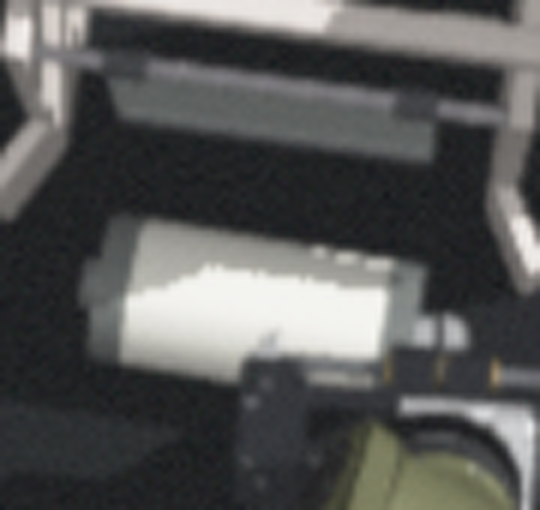

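Run:
```python
from tips import *
p,r,o=pose(); m=r.as_matrix()
p1=p-m[:,1]*.015; p2=p1-m[:,0]*.07
t=H-.224*ex+.0*ey
Rt=R.from_matrix(toolR(-.105,.5))
print(p2)
a,p3,r3=rows(p2,r,np.array([t[0]-.005,t[1],.1]),Rt,n=5)
for x in a: print(np.array(x).tolist())
a,p4,r4=rows(p3,r3,np.array([t[0],t[1],.038]),Rt,n=3)
for x in a: print(np.array(x).tolist())
```

```text
[ 0.48054612 -0.06958487  0.09361557]
[-3.7, 21.4, -4.1, 0.011, -0.0, -0.006]
[-3.8, 21.4, -4.4, 0.011, -0.0, -0.006]
[-4.0, 21.3, -4.5, 0.011, -0.0, -0.006]
[-4.1, 21.2, -4.9, 0.011, -0.0, -0.006]
[-4.2, 21.2, -5.0, 0.011, -0.0, -0.006]
[18.9, 0.2, -8.5, -0.0, -0.0, 0.0]
[19.0, 0.1, -8.4, -0.0, -0.0, 0.0]
[18.9, 0.2, -8.5, -0.0, -0.0, 0.0]
```

Request:
play_rows(
  deltas=[
    [[0,-8,0,0,0,0,0],[0,-7,0,0,0,0,0],[-35,0,0,0,0,0,0],[-35,0,0,0,0,0,0],[-4,21,-4,0.011,0,-0.006,94],[-4,21,-4.5,0.011,0,-0.006,94],[-4,21,-4.5,0.011,0,-0.006,94],[-4,21,-5,0.011,0,-0.006,94],[-4,21.5,-5,0.011,0,-0.006,94],[0,0,0,0,0,0,94]],
  ],
)

```text
time_s: 15.9
ee_pos: [0.4576, 0.0394, 0.1002]
eef_rot: [0.0, 1.071, -0.104]
force: [-0.3, -0.8, 0.1]
grip_width: 0.045
```

Request:
play_rows(
  deltas=[
    [[0,0,0,0,0,0,94],[19,0,-8.5,0,0,0,94],[19,0,-8.5,0,0,0,94],[19,0,-8.5,0,0,0,94],[0,0,0,0,0,0,94],[0,0,0,0,0,0,94]],
  ],
)

```text
time_s: 16.5
ee_pos: [0.4631, 0.0363, 0.038]
eef_rot: [-0.001, 1.072, -0.108]
force: [-0.3, 0.2, 0.2]
grip_width: 0.0924
```

```bash
python3 la.py 13; python3 look.py 13b
```

```text
tcp [0.4631 0.0363 0.038 ] bay -0.2239996423538257 -0.002343169004649627 0.09238931908432425 [-0.3  0.2  0.2] 16.5
[0.4636 0.0367 0.0389] [[0.478, 0.107, 0.872], [-0.051, 0.994, -0.094], [-0.877, 0.0, 0.48]] [ 0.042  0.169  2.251 -0.309  0.235 -1.139] 16.6 [0.2 0.8 0.5]
```

View pics/t13.png

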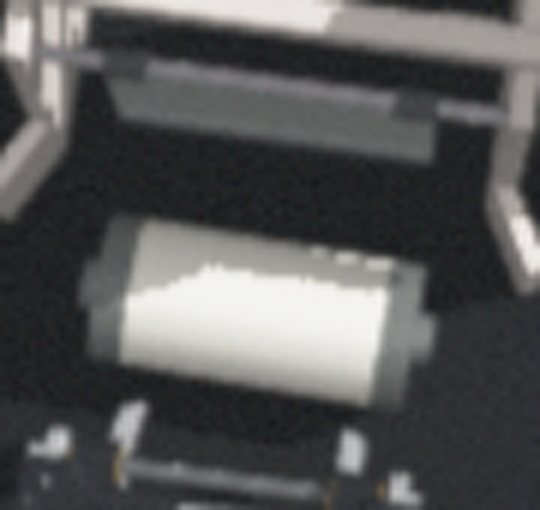

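View pics/look_13b.png

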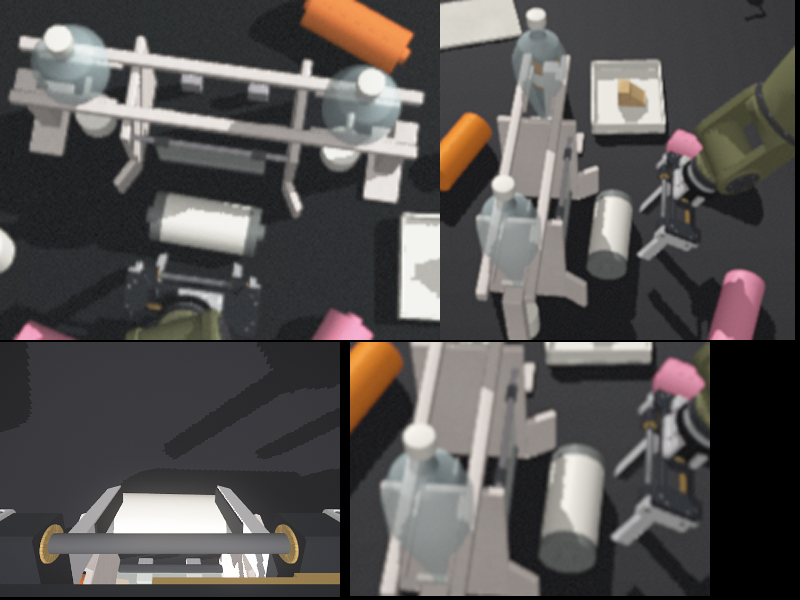

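```bash
python3 -c "
from tips import *
tips('13',(260+81/6-.4,215+283/6-.4),(260+437/6-.4,215+337/6-.4))"
```

```text
len 0.17341108665319652 yaw -0.12339979951802457 c [0.52268496 0.03087239] bay -0.16414863892530476 -0.0012920745988158656 tips y 0.08540447950269336 -0.0879886287003251
```

Run:
```python
from tips import *
p,r,o=pose()
t=H-.124*ex-.001*ey
Rt=R.from_matrix(toolR(-.102,.785))
a,p3,r3=rows(p,r,np.array([t[0],t[1],.037]),Rt,n=20)
for x in a: print(np.array(x).tolist())
```

```text
[2.5, 0.0, 4.3, -0.0, -0.014, 0.0]
[2.5, 0.0, 4.3, -0.0, -0.014, 0.0]
[2.6, 0.1, 4.3, -0.0, -0.014, 0.0]
[2.7, -0.0, 4.2, -0.0, -0.014, 0.0]
[2.7, 0.0, 4.2, -0.0, -0.014, 0.0]
[2.7, 0.0, 4.1, -0.0, -0.014, 0.0]
[2.9, 0.1, 4.1, -0.0, -0.014, 0.0]
[2.9, -0.0, 4.1, -0.0, -0.014, 0.0]
[2.9, -0.0, 4.0, -0.0, -0.014, 0.0]
[3.0, 0.0, 4.0, -0.0, -0.014, 0.0]
[3.1, 0.0, 3.9, -0.0, -0.014, 0.0]
[3.1, 0.1, 3.9, -0.0, -0.014, 0.0]
[3.1, -0.0, 3.9, -0.0, -0.014, 0.0]
[3.3, 0.0, 3.8, -0.0, -0.014, 0.0]
[3.2, 0.0, 3.7, -0.0, -0.014, 0.0]
[3.4, 0.1, 3.7, -0.0, -0.014, 0.0]
[3.3, -0.0, 3.7, -0.0, -0.014, 0.0]
[3.5, -0.0, 3.6, -0.0, -0.014, 0.0]
[3.4, 0.0, 3.6, -0.0, -0.014, 0.0]
[3.6, 0.0, 3.5, -0.0, -0.014, 0.0]
```

Request:
play_rows(
  deltas=[
    [[2.5,0,4.3,0,-0.014,0,94],[2.5,0,4.3,0,-0.014,0,94],[2.6,0,4.3,0,-0.014,0,94],[2.7,0,4.2,0,-0.014,0,94],[2.7,0,4.2,0,-0.014,0,94],[2.7,0,4.1,0,-0.014,0,94],[2.9,0,4.1,0,-0.014,0,94],[2.9,0,4.1,0,-0.014,0,94],[2.9,0,4.0,0,-0.014,0,94],[3,0,4,0,-0.014,0,94]],
  ],
)

```text
time_s: 17.75
ee_pos: [0.5135, 0.0311, 0.0401]
eef_rot: [0.006, 0.935, -0.103]
force: [-0.4, 0.5, 0.3]
grip_width: 0.0937
```

Request:
play_rows(
  deltas=[
    [[3.1,0,3.9,0,-0.014,0,94],[3.1,0,3.9,0,-0.014,0,94],[3.1,0,3.9,0,-0.014,0,94],[3.3,0,3.8,0,-0.014,0,94],[3.2,0,3.7,0,-0.014,0,94],[3.4,0,3.7,0,-0.014,0,94],[3.3,0,3.7,0,-0.014,0,94],[3.5,0,3.6,0,-0.014,0,94],[3.4,0,3.6,0,-0.014,0,94],[3.6,0,3.5,0,-0.014,0,94]],
  ],
)

```text
time_s: 18.75
ee_pos: [0.5714, 0.0174, 0.0686]
eef_rot: [0.027, 0.847, -0.071]
force: [-0.3, 0.0, -0.2]
grip_width: 0.0939
```

```bash
python3 look.py 14;python3 la.py 14b
```

```text
[0.5714 0.0174 0.0686] [[0.66, 0.091, 0.745], [-0.047, 0.996, -0.081], [-0.749, 0.018, 0.662]] [-0.016  0.284  2.113 -1.04   0.042 -0.463] 18.75 [-0.3  0.  -0.2]
tcp [0.5711 0.0174 0.0685] bay -0.11456762260197145 -0.009431771408128137 0.0937060363734433 [-0.1  0.1  0.2] 18.9
```

View pics/look_14.png

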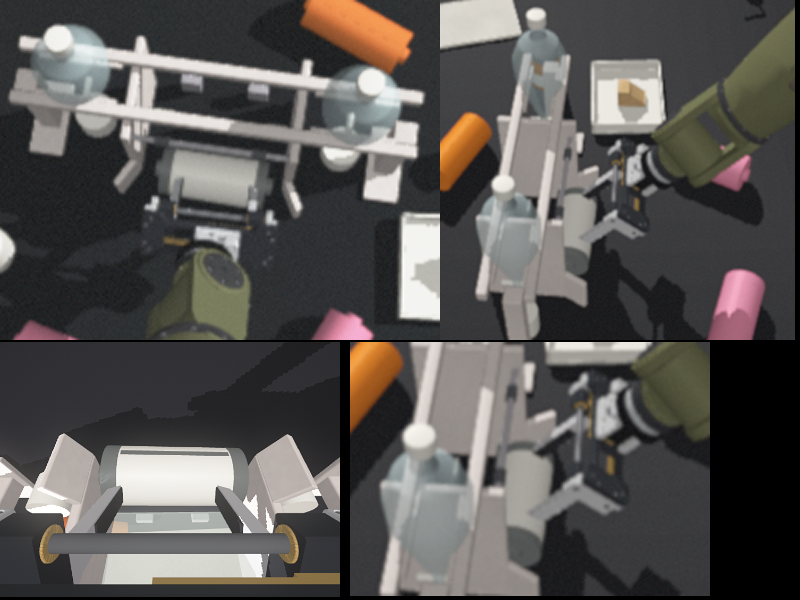

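View pics/t14b.png

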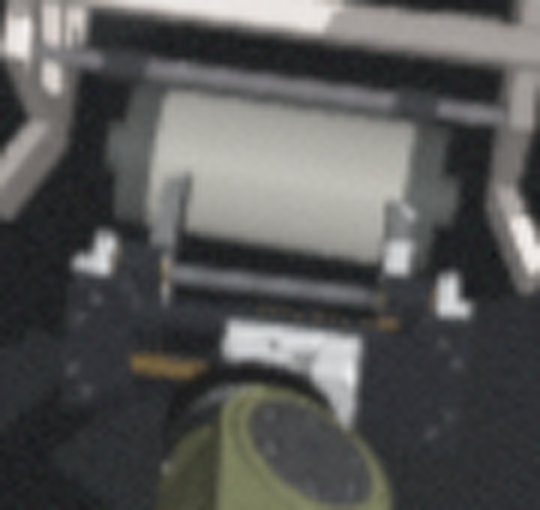

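```bash
cat > kin.py <<'E'
from h import *
from scipy.optimize import least_squares
D=[([1.18242595,.300332,1.52143628,0,1.3206634,-.0665964],[.17387,.52159,.20502],None),
([-.03,.339,1.678,0,1.127,-1.515],[.5277,.02099,.1209],None),
([-.689,.454,1.487,0,1.191,-2.176],[.47967,-.34739,.13215],None),
([.048,-.437,2.409,-.07,.675,-1.435],[.34362,.04138,.15532],[[.477,.044,.878],[-.021,.999,-.038],[-.879,0,.477]]),
([.025,-.029,2.472,-.165,.205,-1.348],[.37189,.03694,.03814],[[.476,.044,.878],[-.021,.999,-.039],[-.879,0,.477]]),
([.014,.083,2.355,-.135,.206,-1.389],[.4225,.0349,.0388],None),
([.006,.169,2.254,-.11,.221,-1.42],[.4646,.0331,.0383],None),
([-.324,.265,2.147,.499,.281,-2.3],[.5002,-.0913,.0322],[[.477,.044,.878],[-.02,.999,-.039],[-.878,.001,.478]]),
([.042,.169,2.251,-.309,.235,-1.139],[.4636,.0367,.0389],None),
([-.016,.284,2.113,-1.04,.042,-.463],[.5714,.0174,.0686],[[.66,.091,.745],[-.047,.996,-.081],[-.749,.018,.662]])]
def fk(q,k):
    a0,d,L1,A,B,Lt=k
    r1=R.from_euler('z',q[0]); s2=q[1];s=q[1]+q[2]
    w=np.array([a0+L1*np.sin(s2)+A*np.sin(s)+B*np.cos(s),0,d+L1*np.cos(s2)+A*np.cos(s)-B*np.sin(s)])
    rr=r1*R.from_euler('y',s)*R.from_euler('z',q[3])*R.from_euler('y',q[4])
    return r1.apply(w)+rr.apply([0,0,Lt]), rr*R.from_euler('z',q[5])
def fit():
    f=lambda k:np.concatenate([fk(q,k)[0]-p for q,p,_ in D])
    return least_squares(f,[0.1,.3,.35,.35,0,.25])
S=fit();K=S.x
C=None
Cs=[]
for q,p,m in D:
    if m is not None: Cs.append((fk(q,K)[1].inv()*R.from_matrix(np.array(m))))
C=R.concatenate(Cs).mean()
LO=np.array([-3.03,-.79,.23,-1.04,0,-2.55]);HI=np.array([3.03,2.21,2.52,4.18,3.07,2.55])
def ik(p,Rt,q0):
    def f(q):
        a,b=fk(q,K); return np.r_[(a-p)*10,((b*C).inv()*Rt).as_rotvec()]
    s=least_squares(f,np.clip(q0,LO+1e-3,HI-1e-3),bounds=(LO,HI)); return s.x,np.abs(s.fun).max()
if __name__=='__main__':
    print(K.round(4),np.abs(S.fun).max(),C.as_matrix().round(3))
    for c in Cs: print((C.inv()*c).magnitude())
    from tips import H,ex,ey
    for flip in (0,1):
      for yaw in (-.1,0):
       for x in (-.125,-.1,-.07,-.041):
        for t in (.5,.6,.65,.7,.785):
          pp=H+x*ex; q0=[0.03,.4,1.9,-.3,.2,-1.2] if not flip else [.03,.4,1.9,2.9,.1,2.0]
          q,e=ik(np.r_[pp,.038],R.from_matrix(toolR(yaw,t)),q0); print(flip,yaw,x,t,q.round(3),round(e,4))
E
python3 kin.py
```

```text
[0.0165 0.189  0.4128 0.4308 0.0284 0.2444] 0.03798416771996081 [[-0. -1. -0.]
 [ 0.  0. -1.]
 [ 1. -0.  0.]]
0.00046688454406521436
0.0004852346601212727
0.0002601597361829663
0.0007224096118577671
0 -0.1 -0.125 0.5 [ 0.089  0.357  1.994 -0.299  0.311 -1.119] 0.0
0 -0.1 -0.125 0.6 [ 0.098  0.348  2.054 -0.647  0.185 -0.768] 0.0
0 -0.1 -0.125 0.65 [ 0.103  0.347  2.083 -1.04   0.142 -0.373] 0.0002
0 -0.1 -0.125 0.7 [ 0.094  0.345  2.087 -1.04   0.121 -0.38 ] 0.0444
0 -0.1 -0.125 0.785 [ 0.079  0.341  2.094 -1.04   0.082 -0.394] 0.1184
0 -0.1 -0.1 0.5 [ 0.078  0.402  1.926 -0.265  0.331 -1.162] 0.0
0 -0.1 -0.1 0.6 [ 0.087  0.391  1.988 -0.555  0.2   -0.87 ] 0.0
0 -0.1 -0.1 0.65 [ 0.091  0.389  2.016 -0.886  0.149 -0.537] 0.0
0 -0.1 -0.1 0.7 [ 0.087  0.388  2.028 -1.04   0.123 -0.387] 0.03
0 -0.1 -0.1 0.785 [ 0.072  0.385  2.035 -1.04   0.084 -0.4  ] 0.1042
0 -0.1 -0.07 0.5 [ 0.067  0.455  1.842 -0.23   0.359 -1.208] 0.0
0 -0.1 -0.07 0.6 [ 0.074  0.443  1.905 -0.46   0.223 -0.977] 0.0
0 -0.1 -0.07 0.65 [ 0.078  0.44   1.935 -0.717  0.164 -0.718] 0.0
0 -0.1 -0.07 0.7 [ 0.079  0.439  1.9
[... 3461 characters left out ...]
1 0.7 [0.054 0.388 2.057 4.18  0.033 0.574] 0.0135
1 0 -0.1 0.785 [0.061 0.395 2.093 3.462 0.137 1.297] 0.0
1 0 -0.07 0.5 [0.035 0.442 1.983 2.199 0.    2.543] 0.2168
1 0 -0.07 0.6 [0.035 0.44  1.982 2.198 0.    2.542] 0.1195
1 0 -0.07 0.65 [0.035 0.439 1.982 2.306 0.    2.434] 0.0708
1 0 -0.07 0.7 [0.035 0.438 1.981 3.27  0.    1.469] 0.0233
1 0 -0.07 0.785 [0.049 0.442 2.013 3.485 0.104 1.264] 0.0
1 0 -0.041 0.5 [0.029 0.49  1.914 2.196 0.    2.54 ] 0.2375
1 0 -0.041 0.6 [0.029 0.488 1.913 2.189 0.    2.546] 0.14
1 0 -0.041 0.65 [0.029 0.487 1.913 2.186 0.    2.549] 0.0912
1 0 -0.041 0.7 [0.029 0.487 1.912 3.346 0.    1.389] 0.0425
1 0 -0.041 0.785 [0.04  0.489 1.933 3.551 0.071 1.19 ] 0.0
```

```bash
cat > kin2.py <<'E'
from kin import D,R,np,least_squares,C,LO,HI,toolR
def fk(q,k):
    a0,d,L1,A,B,Lt,e,y0,lx,ly=k
    r1=R.from_euler('z',q[0]); s2=q[1];s=q[1]+q[2]
    w=np.array([a0+L1*np.sin(s2)+A*np.sin(s)+B*np.cos(s),y0,d+L1*np.cos(s2)+A*np.cos(s)-B*np.sin(s)])
    r4=r1*R.from_euler('y',s)*R.from_euler('z',q[3])*R.from_euler('y',q[4])
    rr=r4*R.from_euler('z',q[5])
    return r1.apply(w)+r4.apply([e,0,Lt])+rr.apply([lx,ly,0]), rr
f=lambda k:np.concatenate([np.concatenate([fk(q,k)[0]-p for q,p,_ in D]),np.array(k)[6:]*1e-3])
S=least_squares(f,[0.1,.3,.35,.35,0,.25,0,0,0,0]);K=S.x
if __name__=='__main__':
    print(K.round(4)); print((S.fun[:30].reshape(-1,3)*1000).round(1))
E
python3 kin2.py
```

```text
[ 7.000e-04  2.208e-01  4.240e-01  4.475e-01  4.090e-02  2.698e-01
  5.000e-04  3.680e-02  1.000e-04 -2.000e-04]
[[ 0.   0.   0.2]
 [-0.1 -0.1 -0.1]
 [ 0.1 -0.1 -0.2]
 [-0.1  0.  -0. ]
 [ 0.3 -0.1  0.2]
 [ 0.   0.2 -0.1]
 [-0.3 -0.2 -0.3]
 [-0.2  0.1 -0.2]
 [ 0.2  0.2  0.2]
 [-0.1 -0.1  0.2]]
```

```bash
cat >> kin2.py <<'E'
def ik(p,Rt,q0):
    def f(q):
        a,b=fk(q,K); return np.r_[(a-p)*10,((b*C).inv()*Rt).as_rotvec()]
    s=least_squares(f,np.clip(q0,LO+1e-3,HI-1e-3),bounds=(LO,HI)); return s.x,np.abs(s.fun).max()
E
python3 - <<'E'
from kin2 import *
from tips import H,ex,ey
for flip in (0,1):
  for yaw in (-.1,-.05,):
   for x in (-.125,-.1,-.07,-.041):
    for t in (.5,.55,.6,.65,.7) if not flip else (.7,.785,.85,):
      pp=H+x*ex; q0=[0.03,.4,1.9,-.3,.2,-1.2] if not flip else [.03,.4,1.9,3.3,.2,1.6]
      q,e=ik(np.r_[pp,.038],R.from_matrix(toolR(yaw,t)),q0); 
      if e<.02: print(flip,yaw,x,t,q.round(3),round(e,4))
E
```

```text
0 -0.1 -0.125 0.5 [ 0.01   0.348  2.005 -0.182  0.295 -1.3  ] 0.0
0 -0.1 -0.125 0.55 [ 0.013  0.342  2.038 -0.271  0.222 -1.209] 0.0
0 -0.1 -0.125 0.6 [ 0.016  0.339  2.069 -0.45   0.151 -1.029] 0.0
0 -0.1 -0.125 0.65 [ 0.02   0.34   2.098 -0.908  0.092 -0.569] 0.0
0 -0.1 -0.1 0.5 [ 0.003  0.391  1.94  -0.16   0.317 -1.328] 0.0
0 -0.1 -0.1 0.55 [ 0.006  0.384  1.973 -0.233  0.243 -1.254] 0.0
0 -0.1 -0.1 0.6 [ 0.009  0.381  2.004 -0.372  0.17  -1.114] 0.0
0 -0.1 -0.1 0.65 [ 0.012  0.38   2.035 -0.708  0.105 -0.776] 0.0
0 -0.1 -0.07 0.5 [-0.004  0.442  1.86  -0.137  0.345 -1.357] 0.0
0 -0.1 -0.07 0.55 [-1.000e-03  4.350e-01  1.893e+00 -1.950e-01  2.700e-01 -1.298e+00] 0.0
0 -0.1 -0.07 0.6 [ 1.000e-03  4.300e-01  1.926e+00 -2.980e-01  1.960e-01 -1.194e+00] 0.0
0 -0.1 -0.07 0.65 [ 0.004  0.429  1.956 -0.526  0.126 -0.965] 0.0
0 -0.1 -0.07 0.7 [ 0.005  0.429  1.983 -1.04   0.075 -0.451] 0.0061
0 -0.1 -0.041 0.5 [-0.01   0.491  1.78  -0.119  0.374 -1.38 ] 0.0
0 -0.1 -0.041 0.55 [-0.007  0.484  1.814 -0.165  0.299 -1.334] 0.0
0 -0.1 -0.041 0.6 [-0.005  0.478  1.847 -0.243  0.224 -1.255] 0.0
[... 2160 characters left out ...]
 0.785 [2.000e-03 3.540e-01 2.176e+00 3.353e+00 1.780e-01 1.400e+00] 0.0
1 -0.05 -0.125 0.85 [0.004 0.372 2.207 3.285 0.289 1.469] 0.0
1 -0.05 -0.1 0.7 [-0.007  0.381  2.071  4.18   0.029  0.565] 0.0046
1 -0.05 -0.1 0.785 [-0.005  0.392  2.114  3.356  0.152  1.391] 0.0
1 -0.05 -0.1 0.85 [-3.000e-03  4.070e-01  2.144e+00  3.278e+00  2.620e-01  1.470e+00] 0.0
1 -0.05 -0.07 0.7 [-0.019  0.429  2.002  4.18   0.013  0.556] 0.0176
1 -0.05 -0.07 0.785 [-0.012  0.437  2.037  3.37   0.12   1.372] 0.0
1 -0.05 -0.07 0.85 [-0.011  0.45   2.068  3.272  0.228  1.469] 0.0
1 -0.05 -0.041 0.785 [-0.018  0.48   1.961  3.404  0.087  1.332] 0.0
1 -0.05 -0.041 0.85 [-0.017  0.491  1.993  3.27   0.194  1.467] 0.0
```

Run:
```python
from kin2 import *
from tips import *
tips('14b',(260+106/6-.4,215+155/6-.4),(260+458/6-.4,215+197/6-.4))
p,r,o=pose(); m=r.as_matrix()
p1=p-m[:,0]*.05
t=H-.178*ex
Rt=R.from_matrix(toolR(-.1,.5))
print(p1)
a,p3,r3=rows(p1,r,np.array([t[0],t[1],.1]),Rt,n=4)
for x in a: print(np.array(x).tolist())
a,p4,r4=rows(p3,r3,np.array([t[0]+.01*0,t[1],.038]),Rt,n=3)
for x in a: print(np.array(x).tolist())
q=o['qpos']
for pp,rr in ((p1,r),(p3,r3),(p4,r4)): q,e=ik(pp,rr,q); print(q.round(3),e)
```

```text
len 0.1719571326829091 yaw -0.0923664134370157 c [0.58851797 0.02185876] bay -0.09772578925632058 -0.0030906142090814173 tips y 0.08287605829501324 -0.08905728671317609
[0.53773183 0.0198956  0.10575401]
[-3.8, 2.7, -6.6, -0.001, 0.056, -0.005]
[-3.5, 2.8, -6.8, -0.001, 0.056, -0.005]
[-3.0, 2.7, -6.9, -0.001, 0.056, -0.005]
[-2.7, 2.7, -7.1, -0.001, 0.056, -0.005]
[18.1, 0.0, -9.9, 0.0, -0.001, 0.0]
[18.2, 0.0, -9.9, 0.0, -0.001, 0.0]
[18.1, 0.1, -9.9, 0.0, -0.001, 0.0]
[-0.011  0.134  2.179 -0.362  0.114 -1.138] 1.4814538484841933e-14
[ 0.027  0.121  2.104 -0.148  0.426 -1.325] 4.945280296375642e-13
[ 0.027  0.255  2.14  -0.246  0.256 -1.221] 1.0582368314970834e-12
```

Request:
play_rows(
  deltas=[
    [[-10,0,0,0,0,0,94],[-20,0,0,0,0,0,94],[-20,0,0,0,0,0,94],[-4,2.7,-6.6,0,0.056,-0.005,94],[-3.5,2.8,-6.8,0,0.056,-0.005,94],[-3,2.7,-6.9,0,0.056,-0.005,94],[-2.5,2.7,-7,0,0.056,-0.005,94],[0,0,0,0,0,0,94],[0,0,0,0,0,0,94]],
  ],
)

```text
time_s: 19.9
ee_pos: [0.5138, 0.0329, 0.0954]
eef_rot: [0.001, 1.07, -0.103]
force: [-0.3, -0.1, 0.1]
grip_width: 0.094
```

```bash
python3 look.py 15;python3 la.py 15b
python3 - <<'E'
from tips import *
p,r,o=pose()
t=H-.16*ex-.002*ey
Rt=R.from_matrix(toolR(-.1,.5))
print(r.as_euler('xyz'))
a,p3,r3=rows(p,r,np.array([t[0],t[1],.038]),Rt,n=4)
for x in a: print(np.array(x).tolist())
E
```

```text
[0.5138 0.0329 0.0954] [[0.477, 0.104, 0.873], [-0.05, 0.995, -0.091], [-0.877, 0.0, 0.48]] [ 0.025  0.139  2.097 -0.154  0.412 -1.315] 19.9 [-0.3 -0.1  0.1]
tcp [0.5136 0.0328 0.0952] bay -0.17335689256154757 -0.00038784506427403526 0.09395962101414375 [0.  0.  0.1] 20.05
[ 6.62063586e-04  1.07121523e+00 -1.04046739e-01]
[14.2, -0.4, -3.9, -0.001, -0.0, 0.0]
[14.1, -0.5, -4.0, -0.001, -0.0, 0.0]
[14.2, -0.4, -4.0, -0.001, -0.0, 0.0]
[14.1, -0.4, -3.9, -0.001, -0.0, 0.0]
```

View pics/look_15.png

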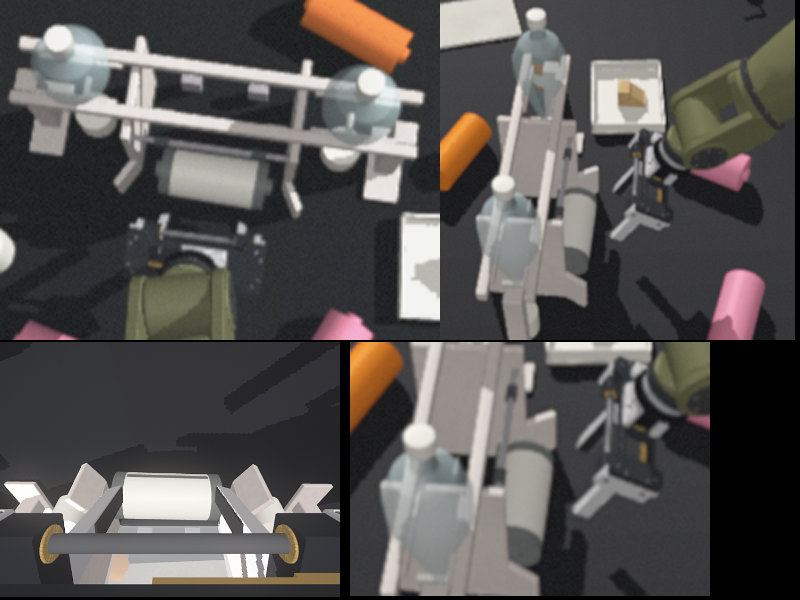

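View pics/t15b.png

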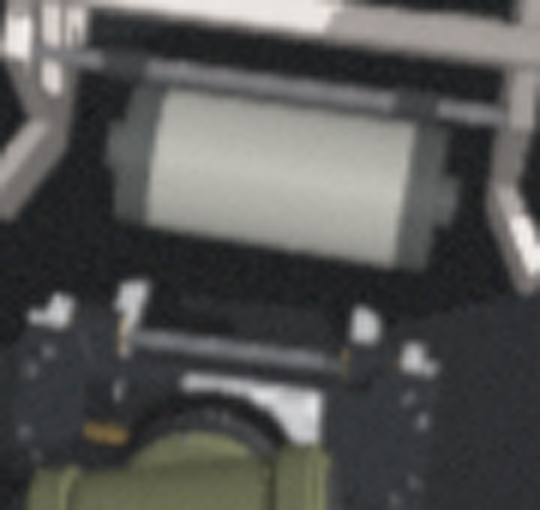

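Run:
```python
from kin2 import *
from tips import *
p,r,o=pose();q=o['qpos']
def seg(p,r,x,y,z,yaw,t,n):
    global q
    tt=H+x*ex+y*ey
    a,p,r=rows(p,r,np.array([tt[0],tt[1],z]),R.from_matrix(toolR(yaw,t)),n=n)
    for l in a: print(np.array(l).tolist())
    q,e=ik(p,r,q);print('--',x,q.round(3),round(e,4)); return p,r
p,r=seg(p,r,-.16,-.002,.038,-.1,.5,4)
p,r=seg(p,r,-.125,-.002,.038,-.1,.54,7)
p,r=seg(p,r,-.065,-.002,.037,-.1,.62,14)
```

```text
[14.2, -0.4, -3.9, -0.001, -0.0, 0.0]
[14.1, -0.5, -4.0, -0.001, -0.0, 0.0]
[14.2, -0.4, -4.0, -0.001, -0.0, 0.0]
[14.1, -0.4, -3.9, -0.001, -0.0, 0.0]
-- -0.16 [ 0.017  0.286  2.095 -0.219  0.27  -1.257] 0.0
[2.4, -0.0, 4.4, -0.0, -0.006, 0.0]
[2.4, -0.1, 4.4, -0.0, -0.006, 0.0]
[2.5, -0.0, 4.3, -0.0, -0.006, 0.0]
[2.5, -0.1, 4.4, -0.0, -0.006, 0.0]
[2.5, 0.0, 4.3, -0.0, -0.006, 0.0]
[2.5, -0.0, 4.3, -0.0, -0.006, 0.0]
[2.6, -0.1, 4.3, -0.0, -0.006, 0.0]
-- -0.125 [ 0.009  0.343  2.033 -0.253  0.234 -1.231] 0.0
[2.3, -0.0, 3.6, -0.0, -0.006, 0.0]
[2.3, -0.1, 3.7, -0.0, -0.006, 0.0]
[2.3, 0.0, 3.6, -0.0, -0.006, 0.0]
[2.3, -0.0, 3.6, -0.0, -0.006, 0.0]
[2.4, -0.1, 3.5, -0.0, -0.006, 0.0]
[2.3, 0.0, 3.6, -0.0, -0.006, 0.0]
[2.4, -0.0, 3.6, -0.0, -0.006, 0.0]
[2.4, -0.1, 3.5, -0.0, -0.006, 0.0]
[2.5, 0.0, 3.5, -0.0, -0.006, 0.0]
[2.4, -0.0, 3.5, -0.0, -0.006, 0.0]
[2.5, -0.0, 3.5, -0.0, -0.006, 0.0]
[2.5, -0.1, 3.5, -0.0, -0.006, 0.0]
[2.6, -0.0, 3.5, -0.0, -0.006, 0.0]
[2.5, -0.0, 3.4, -0.0, -0.006, 0.0]
-- -0.065 [-0.002  0.439  1.929 -0.38   0.161 -1.116] 0.0
```

Request:
play_rows(
  deltas=[
    [[14,-0.5,-4,0,0,0,94],[14,-0.5,-4,0,0,0,94],[14,-0.5,-4,0,0,0,94],[14,-0.3,-4,0,0,0,94],[2.4,0,4.4,0,-0.006,0,94],[2.4,0,4.4,0,-0.006,0,94],[2.5,0,4.3,0,-0.006,0,94],[2.5,0,4.3,0,-0.006,0,94],[2.5,0,4.3,0,-0.006,0,94],[2.5,0,4.3,0,-0.006,0,94]],
  ],
)

```text
time_s: 21.15
ee_pos: [0.5565, 0.0267, 0.0389]
eef_rot: [0.001, 1.035, -0.104]
force: [-2.6, -0.0, 2.4]
grip_width: 0.0941
```

Request:
play_rows(
  deltas=[
    [[2.5,0,4.2,0,-0.006,0,94],[2.3,0,3.6,0,-0.006,0,94],[2.3,0,3.6,0,-0.006,0,94],[2.3,0,3.6,0,-0.006,0,94],[2.3,0,3.6,0,-0.006,0,94],[2.4,0,3.5,0,-0.006,0,94],[2.3,0,3.6,0,-0.006,0,94],[2.4,0,3.5,0,-0.006,0,94]],
  ],
)

```text
time_s: 21.95
ee_pos: [0.591, 0.023, 0.038]
eef_rot: [0.001, 0.987, -0.104]
force: [-2.4, -0.6, 2.5]
grip_width: 0.0938
```

```bash
python3 look.py 16; python3 la.py 16b
```

```text
[0.591 0.023 0.038] [[0.548, 0.104, 0.83], [-0.057, 0.995, -0.087], [-0.834, 0.0, 0.551]] [ 0.004  0.389  1.983 -0.309  0.197 -1.176] 21.95 [-2.4 -0.6  2.5]
tcp [0.5908 0.023  0.0379] bay -0.09563383431564276 -0.0016759617541203357 0.09374702674719046 [-0.8 -1.1  0. ] 22.1
```

View pics/look_16.png

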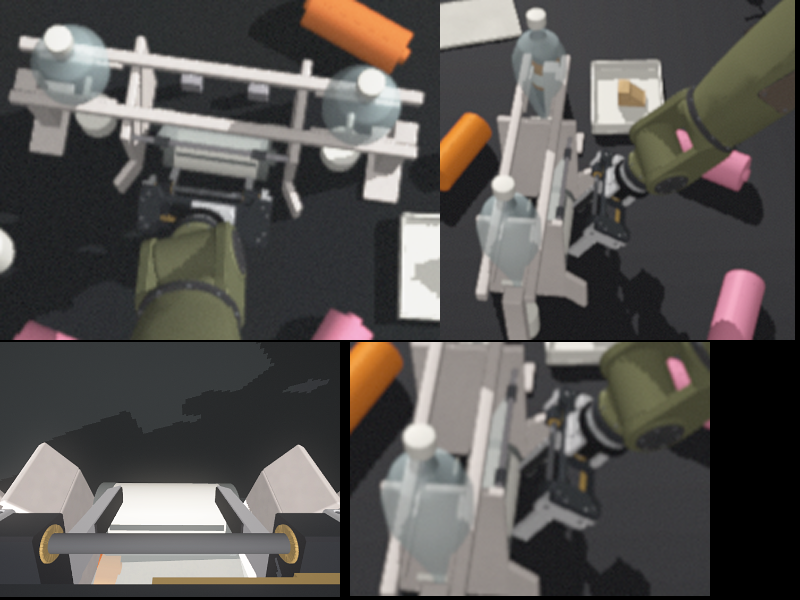

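Request:
play_rows(
  deltas=[
    [[2.4,0,3.5,0,-0.006,0,94],[2.4,0,3.5,0,-0.006,0,94],[2.4,0,3.5,0,-0.006,0,94],[2.4,0,3.5,0,-0.006,0,94],[2.5,0,3.4,0,-0.006,0,94],[2.5,0,3.4,0,-0.006,0,94],[2.5,0,3.4,0,-0.006,0,94],[1.9,0,2.6,0,-0.006,0,94],[1.9,0,2.5,0,-0.006,0,94],[1.9,0,2.5,0,-0.006,0,94]],
  ],
)

```text
time_s: 23.2
ee_pos: [0.6297, 0.019, 0.0374]
eef_rot: [0.001, 0.927, -0.104]
force: [-7.5, -0.9, 0.4]
grip_width: 0.094
```

```bash
python3 look.py 17; python3 la.py 17b
```

```text
[0.6297 0.019  0.0374] [[0.597, 0.104, 0.795], [-0.062, 0.995, -0.084], [-0.8, 0.0, 0.6]] [-0.002  0.452  1.918 -0.439  0.145 -1.053] 23.2 [-7.5 -0.9  0.4]
tcp [0.6295 0.019  0.0373] bay -0.05663410834757099 -0.0015168274422617057 0.09383022371090709 [ 0.9 -0.3  0.1] 23.35
```

View pics/look_17.png

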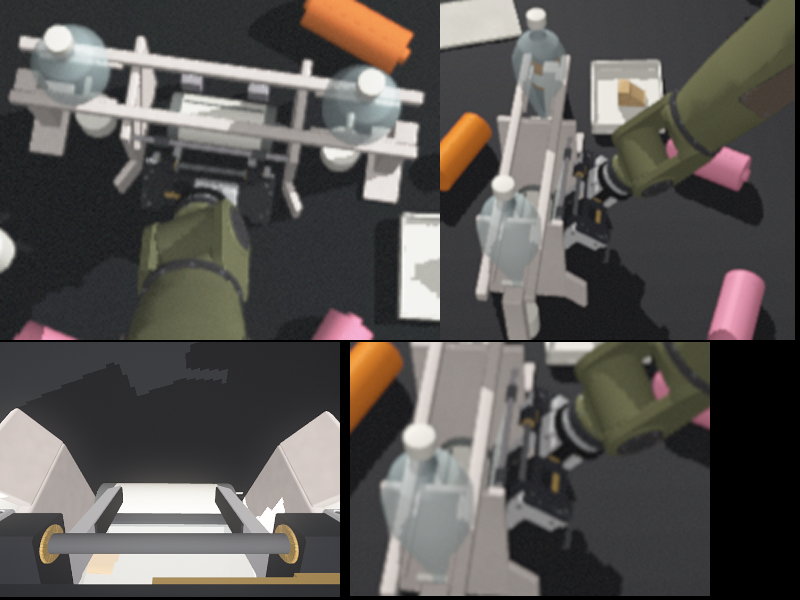

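View pics/wrist_17.png

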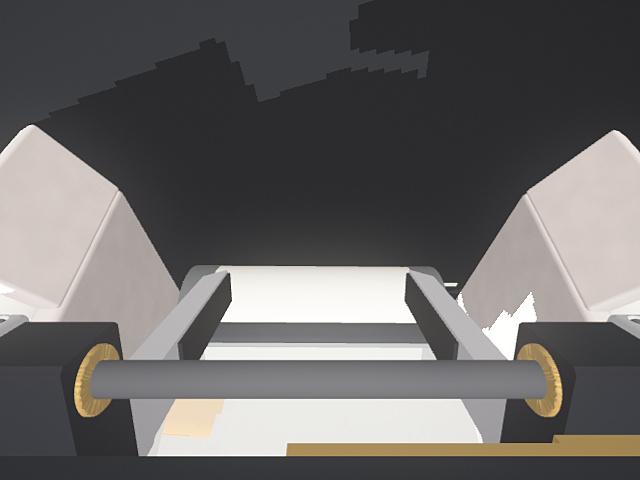

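```bash
cat > lz.py <<'E'
import sys
from tips import *
tag=sys.argv[1]
a=load('top',tag)['img'][185:255,255:365,::-1]; s=load('scene',tag)['img'][200:330,230:350,::-1]
out=np.zeros((590,800,3),np.uint8)
a=cv2.resize(a,(770,490) if 0 else (440,280),interpolation=cv2.INTER_CUBIC)
s=cv2.resize(s,None,fx=2.9,fy=2.9,interpolation=cv2.INTER_CUBIC)
out[:280,:440]=a; out[:s.shape[0],445:445+s.shape[1]]=s
w=load('wrist',tag)['img'][240:360,150:490,::-1] if len(sys.argv)<3 else None
if w is not None: out[290:290+155,:440]=cv2.resize(w,(440,155))
cv2.imwrite(f'pics/lz{tag}.png',out)
E
python3 lz.py 17
python3 - <<'E'
from tips import *
c=load('top','17')
for n,q in dict(home=[*H,.035],back=[*(H-.035*ex),.035],front=[*(H+.035*ex),.035],stopL=[*(H+.0355*ex+.05*ey),.045],stopR=[*(H+.0355*ex-.05*ey),.045],tl=[*(H+.085*ey),.035],tr=[*(H-.085*ey),.035]).items():
    u=proj(c,q); print(n,u.round(1),'in lz',((u-[255,185])*4).round(0))
E
```

```text
home [310.2 211.4] in lz [221. 106.]
back [308.5 222.9] in lz [214. 152.]
front [311.8 200. ] in lz [227.  60.]
stopL [295.  196.7] in lz [160.  47.]
stopR [328.7 201.2] in lz [295.  65.]
tl [281.6 207.6] in lz [106.  90.]
tr [338.8 215.3] in lz [335. 121.]
```

View pics/lz17.png

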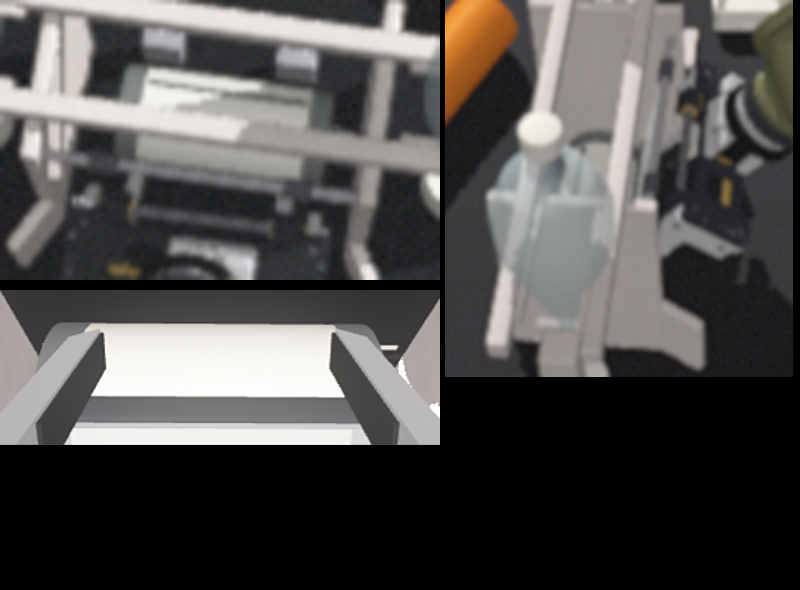

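Request:
play_rows(
  deltas=[
    [[1.2,0,1.6,0,0,0,94],[1.2,0,1.6,0,0,0,94],[1.2,0,1.6,0,0,0,94],[1.2,0,1.6,0,0,0,94],[1.2,0,1.6,0,0,0,94],[0.9,0,1.2,0,0,0,94],[0.6,0,0.8,0,0,0,94]],
  ],
)

```text
time_s: 24.15
ee_pos: [0.6421, 0.0177, 0.0375]
eef_rot: [0.001, 0.927, -0.104]
force: [-1.0, 0.0, -0.3]
grip_width: 0.094
```

```bash
python3 look.py 18|cut -c1-300; python3 lz.py 18; python3 -c "
from tips import *
p,r,o=pose();print((p[:2]-H)@ex,o['force'],o['time_s'])"
```

```text
[0.6421 0.0177 0.0375] [[0.597, 0.104, 0.796], [-0.062, 0.995, -0.084], [-0.8, 0.0, 0.6]] [-0.004  0.472  1.884 -0.392  0.157 -1.103] 24.15 [-1.   0.  -0.3]
-0.04415226087744461 [-0.83838543 -0.72011008 -0.02560925] 24.3
```

View pics/lz18.png

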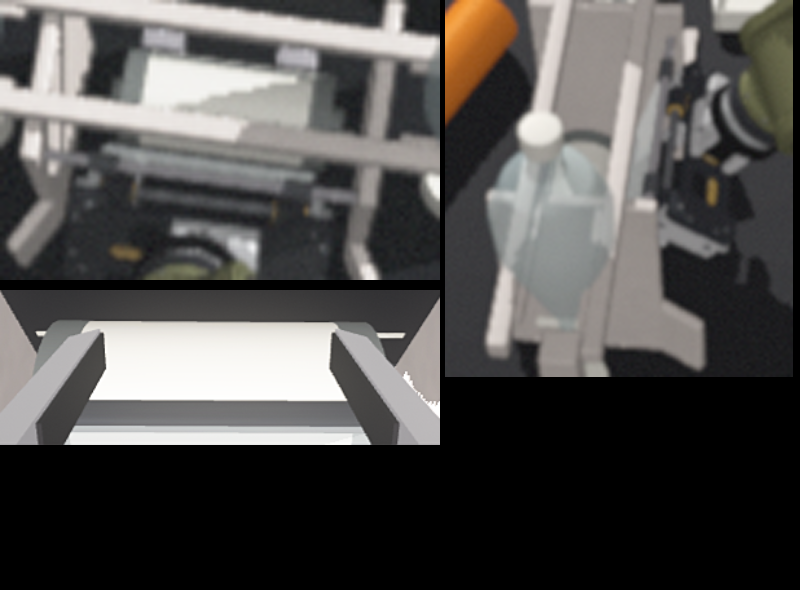

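Request:
play_rows(
  deltas=[
    [[0.6,0,0.8,0,0,0,94],[0.6,0,0.8,0,0,0,94],[0.6,0,0.8,0,0,0,94]],
  ],
)

```text
time_s: 24.6
ee_pos: [0.645, 0.0174, 0.0375]
eef_rot: [0.001, 0.927, -0.104]
force: [-2.0, 0.2, 1.2]
grip_width: 0.094
```

Request:
play_rows(
  deltas=[
    [[0.6,0,0.8,0,0,0,94],[0.6,0,0.8,0,0,0,94]],
  ],
)

```text
time_s: 24.8
ee_pos: [0.6469, 0.0171, 0.0374]
eef_rot: [0.0, 0.928, -0.104]
force: [-2.9, -0.5, 0.4]
grip_width: 0.0943
```

```bash
python3 look.py 19|cut -c1-300; python3 lz.py 19; python3 -c "
from tips import *
p,r,o=pose();print((p[:2]-H)@ex,o['force'],o['time_s'])"
```

```text
[0.6469 0.0171 0.0374] [[0.596, 0.104, 0.796], [-0.062, 0.995, -0.084], [-0.8, 0.0, 0.6]] [-0.005  0.48   1.871 -0.376  0.162 -1.12 ] 24.8 [-2.9 -0.5  0.4]
-0.039192549888388134 [-2.76262871  0.26706702  0.0183212 ] 24.95
```

View pics/lz19.png

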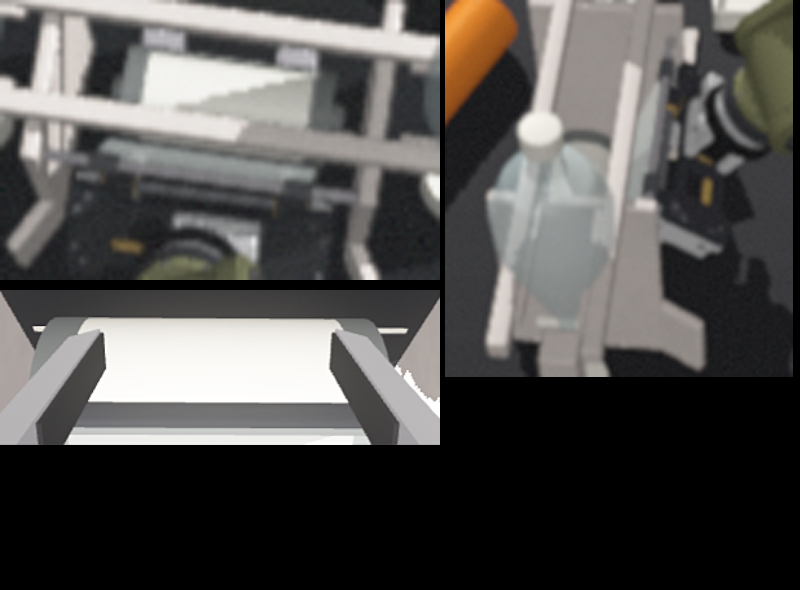

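Request:
play_rows(
  deltas=[
    [[0.6,0,0.8,0,0,0,94],[0.6,0,0.8,0,0,0,94]],
  ],
)

```text
time_s: 25.15
ee_pos: [0.6482, 0.0169, 0.0369]
eef_rot: [0.0, 0.929, -0.105]
force: [-12.5, 1.5, 4.9]
grip_width: 0.0936
```

Request:
play_rows(
  deltas=[
    [[0.6,0,0.8,0,0,0,94],[0,0,0,0,0,0,94]],
  ],
)

```text
time_s: 25.35
ee_pos: [0.6486, 0.0169, 0.0366]
eef_rot: [-0.0, 0.931, -0.105]
force: [-15.9, 2.3, 7.1]
grip_width: 0.0942
```

```bash
python3 look.py 20|cut -c1-300; python3 lz.py 20; python3 -c "
from tips import *
p,r,o=pose();print((p[:2]-H)@ex,o['force'],o['time_s'])"
```

```text
[0.6486 0.0169 0.0366] [[0.594, 0.105, 0.798], [-0.063, 0.994, -0.084], [-0.802, -0.0, 0.597]] [-0.006  0.484  1.864 -0.366  0.167 -1.129] 25.35 [-15.9   2.3   7.1]
-0.037445583874447345 [-16.20926244   1.8685823    7.42568058] 25.5
```

View pics/lz20.png

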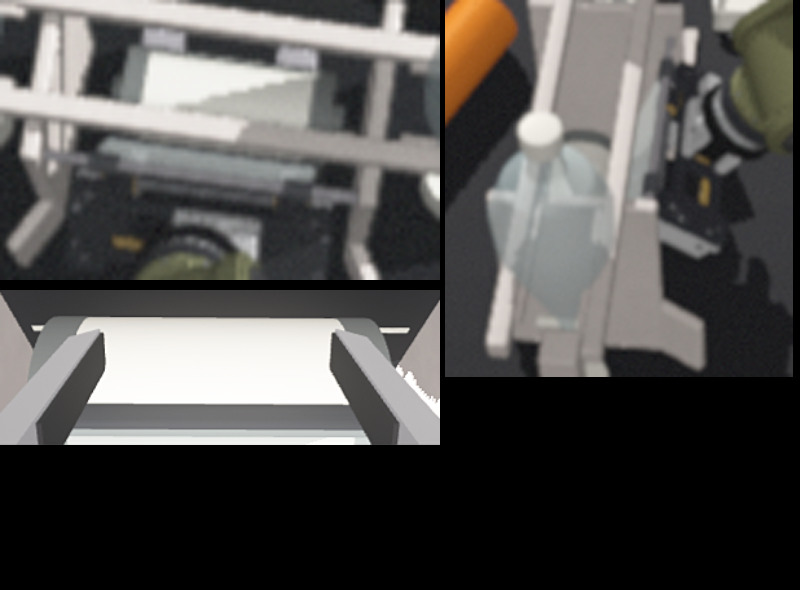

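Request:
play_rows(
  deltas=[
    [[-0.6,0,-0.8,0,0,0,94],[-0.6,0,-0.8,0,0,0,94],[-0.6,0,-0.8,0,0,0,94],[-0.6,0,-0.8,0,0,0,94],[-1.2,0,-1.6,0,0,0,94],[-1.8,0,-2.4,0,0,0,94],[-3,0,-4,0,0,0,94],[-3,0,-4,0,0.006,0,94]],
  ],
)

```text
time_s: 26.3
ee_pos: [0.6304, 0.0189, 0.0373]
eef_rot: [0.0, 0.934, -0.104]
force: [0.1, -0.4, -1.0]
grip_width: 0.0942
```

```bash
python3 look.py 21|cut -c1-300; python3 lz.py 21
python3 - <<'E'
from kin2 import *
from tips import *
p,r,o=pose();print((p[:2]-H)@ex,o['force'],o['time_s'])
q=o['qpos'];m=r.as_matrix()
for d in (.02,.05,.08,.12): q,e=ik(p-m[:,0]*d,r,q); print(d,q.round(3),round(e,4))
E
```

```text
[0.6304 0.0189 0.0373] [[0.591, 0.104, 0.8], [-0.062, 0.995, -0.084], [-0.804, 0.0, 0.595]] [-0.002  0.453  1.911 -0.403  0.155 -1.09 ] 26.3 [ 0.1 -0.4 -1. ]
-0.05530049387040639 [-0.34388422  0.48984003 -0.45106484] 26.45
0.02 [ 1.000e-03  4.010e-01  1.938e+00 -3.580e-01  1.790e-01 -1.133e+00] 0.0
0.05 [ 0.005  0.322  1.976 -0.304  0.218 -1.186] 0.0
0.08 [ 0.009  0.243  2.009 -0.261  0.264 -1.226] 0.0
0.12 [ 0.016  0.135  2.046 -0.219  0.334 -1.266] 0.0
```

View pics/lz21.png

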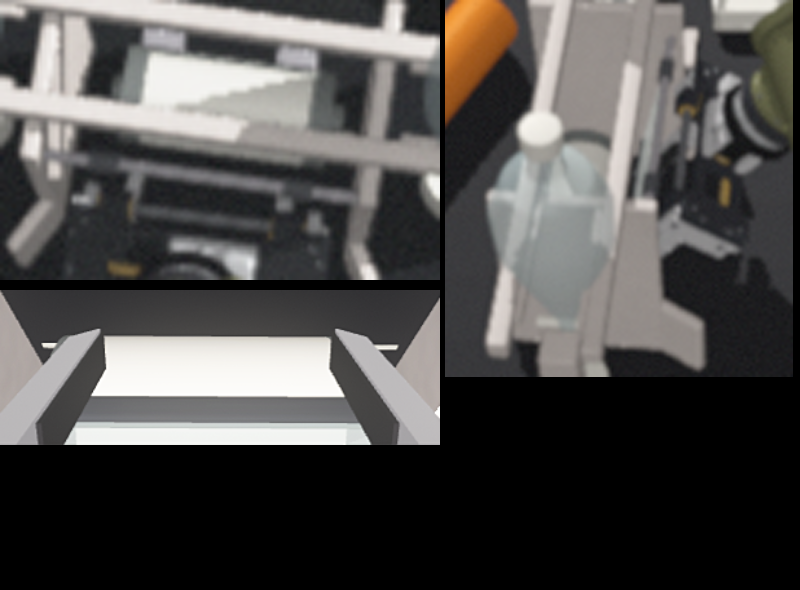

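Request:
play_rows(
  deltas=[
    [[-6,0,0,0,0,0,94],[-10,0,0,0,0,0,94],[-12,0,0,0,0,0,94],[-15,0,0,0,0,0,94],[-15,0,0,0,0,0,94],[-18,0,0,0,0,0,94],[-20,0,0,0,0,0,94],[-20,0,0,0,0,0,94],[-20,0,0,0,0,0,94],[-20,0,0,0,0,0,94]],
  ],
)

```text
time_s: 27.45
ee_pos: [0.538, 0.0287, 0.1643]
eef_rot: [0.001, 0.932, -0.103]
force: [0.5, -0.7, -0.4]
grip_width: 0.0939
```

Request:
play_rows(
  deltas=[
    [[-25,0,0,0,0.05,0,94],[-25,0,0,0,0.05,0,94],[-25,0,0,0,0.05,0,94],[0,0,0,0,0,0,94],[0,0,0,0,0,0,94],[0,0,0,0,0,0,94]],
  ],
)

```text
time_s: 28.05
ee_pos: [0.497, 0.0328, 0.2244]
eef_rot: [0.001, 1.084, -0.104]
force: [0.2, 0.3, 1.2]
grip_width: 0.0939
```

```bash
python3 look.py 22|cut -c1-300; python3 lz.py 22
```

```text
[0.497  0.0328 0.2244] [[0.465, 0.104, 0.879], [-0.048, 0.995, -0.092], [-0.884, 0.0, 0.468]] [ 0.025 -0.094  1.985 -0.087  0.768 -1.394] 28.05 [0.2 0.3 1.2]
```

View pics/look_22.png

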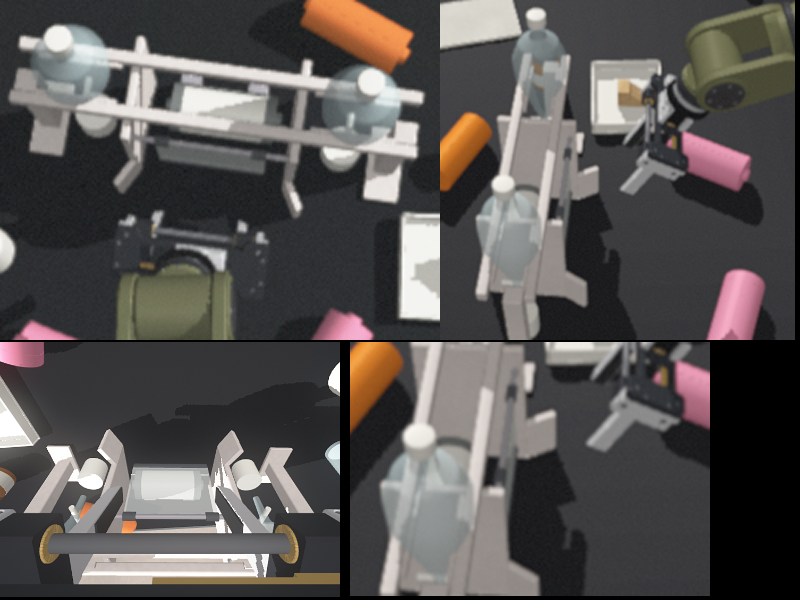

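View pics/wrist_22.png

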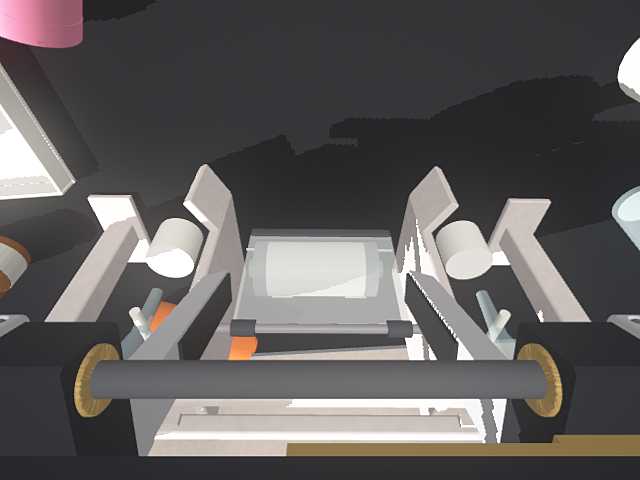

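View pics/lz22.png

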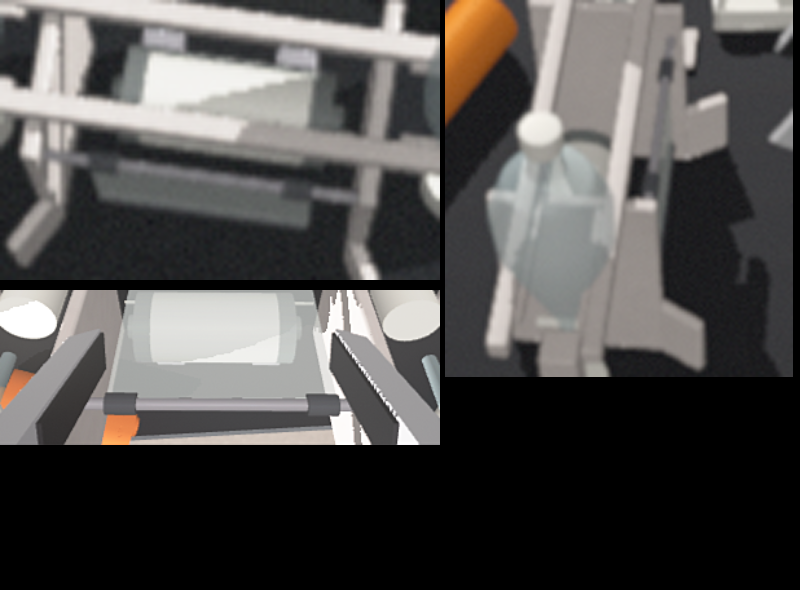

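Run:
```python
from tips import *
w=load('wrist','22')['img'][220:320,225:415,::-1]
cv2.imwrite('pics/wz22.png',cv2.resize(w,None,fx=4,fy=4,interpolation=cv2.INTER_CUBIC))
t=load('top','22')['img'][190:240,270:350,::-1]
cv2.imwrite('pics/tz22.png',cv2.resize(t,None,fx=9,fy=9,interpolation=cv2.INTER_CUBIC))
```

```text
(no output)
```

View pics/wz22.png

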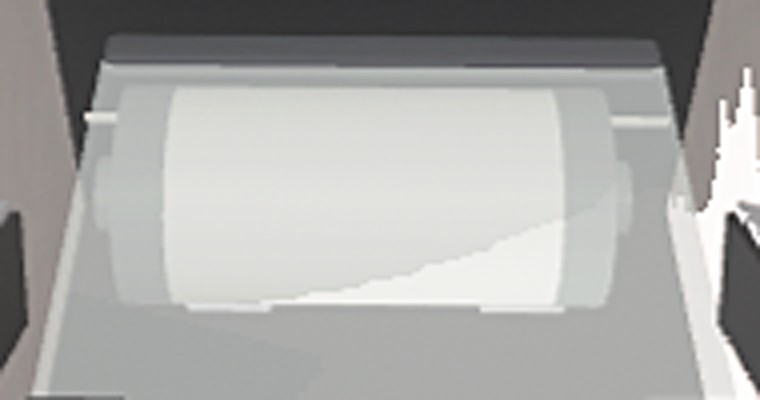

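View pics/tz22.png

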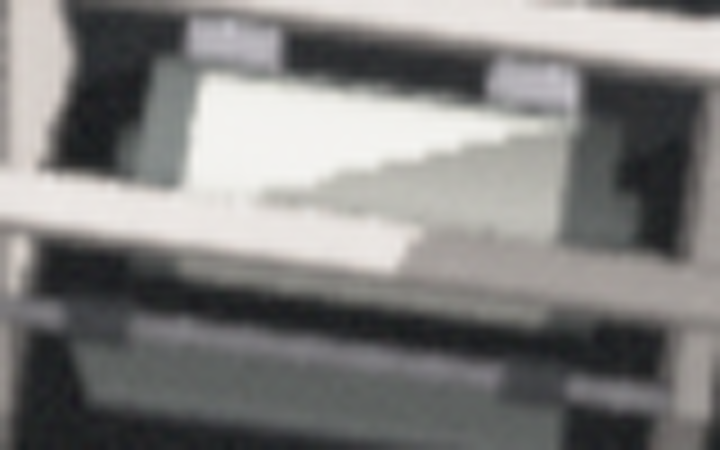

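Run:
```python
from h import *
a=load('top','20')['img'][190:240,270:350].astype(int);b=load('top','22')['img'][190:240,270:350].astype(int)
print('cart region shift', cv2.phaseCorrelate(a[6:22,14:70].mean(2).astype(np.float32),b[6:22,14:70].mean(2).astype(np.float32)))
from station import ctrl,hand_in
o=ctrl.get_obs();print(o['time_s'],o['force'])
print(hand_in())
```

```text
cart region shift ((0.08706839056413429, 0.02314772280327304), 0.9963126792261998)
28.2 [ 0.32392932 -0.01816728  0.55140147]
the job is handed in; nothing more can be done
None
```

The job is handed in at 28 s: the cartridge lies in the bay against the back stops, with the gate shut behind it. hand_in gave no verdict.

- **Chock:** I lifted it out of the way first and laid it in the white tray.
- **Rolling:** I rolled the cartridge under the rail and through the gate with the tilted fingers. On the way I nudged it about 10 mm sideways along the bench with the closed fingers, to bring it back onto the bay's centre line. I pressed it onto the back stops with about 16 N.
- **Withdrawal:** I drew the tool out along its own axis and left it clear of everything.

**Last checks**
- The gate hangs straight down.
- The cartridge looks square and shifted by less than 0.1 pixel in the top view when the tool came out.
- In the last pictures the wash bottle, jar, beaker and the pink and orange look-alikes look undisturbed, but I did not measure them.

**What was off**
- The cartridge sits about 4–5 mm to the right of the home mark's middle. I left it, because the fingers could not reach its end inside the bay.
- During the push the arm hit a wrist-joint limit. The fingers drifted up and sideways near the cartridge with no measurable force, so I backed off and finished at a tilt of about 37° instead of 45°.

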